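# Offer up the second hinge leaf to the stone jamb

### The job

A tin stands in the way in front of the stone jamb block: first stand it upright on the low plank shelf, in the free place at the end of the row, in line with the two tins there and with the same small gap. Then pick up the loose hinge leaf and bring it level to the jamb block so that its single knuckle sits in the gap between the two knuckles of the fixed leaf, with its plate pointing away from the block and the holes lined up for the pin. Finish while holding the leaf still there in the gripper, carried by the gripper alone and not leaning on the block, and leave the other tins, the pin, the hammer and the chisel where they are.

Things in the scene. Friction and masses are not known exactly. Their poses are not given: they have to be found in the camera images.
- jamb: Fixed granite block, 120 (x) by 160 (y) by 80 high, the fixed hinge leaf on its top. Origin: centre of its underside, on the bench; z up. Its -x face is the front, towards the robot (turned up to 0.25 rad). The steel leaf is an 8 thick plate on the top, with two knuckles (24 outside diameter, 24 long, 14 hole) that overhang the front face at y -31 and +31; between them is a gap 38 wide, with nothing below it down to the bench. Sizes in mm.
- jamb_hole (a point): Middle of the gap between the two fixed knuckles, on their common hole axis: 78 in front of the block's origin (x -78), y 0, 84 above the bench. Axes as jamb: y runs along the hole axis, x to the back of the block, z up. The axis lies 18 in front of the block's front face. Sizes in mm.
- leaf: Loose steel hinge leaf, 0.4 kg, flat on a wooden packer. Plate 90 (x) by 56 (y) by 8 thick, z 0 to 8; one knuckle on its +x end (24 outside diameter, 30 long along y, 14 hole), joined by a neck 30 wide. Origin: centre of the plate's underside. It balances 13 from the origin towards the knuckle. The fixed packer (60 by 34 by 24 high) leaves the plate's long edges overhanging about 11 each side. Sizes in mm.
- leaf_hole (a point): Centre of the loose leaf's knuckle, on the hole axis at half its length: 63 from the leaf's origin along its +x, 4 above the plate's underside. Axes as leaf: y runs along the hole axis. Sizes in mm.
- tin: The tin to clear away: closed round tin, 56 diameter, 105 high, about 0.45 kg, standing on the bench in front of the jamb block where the leaf has to go. Origin: centre of its underside, z up. Sizes in mm.
- shelf: Fixed low plank shelf, 100 (x) by 230 (y), its top 30 above the bench, with no sides and nothing above; to the left or the right of the jamb block, the leaf on its packer being on the other side. Origin: centre of its underside; its row of tins runs along its y. Sizes in mm.
- shelf_place (a point): The free place in the row: point on the shelf's top, 68 from the shelf's centre along its -y, where the centre of the tin's underside belongs. Axes as shelf: y runs along the row. Sizes in mm.
- shelf_tin_mid: Tin like the other (56 diameter, 105 high) standing at the middle of the shelf, 68 from the free place. Origin: centre of its underside. Leave alone. Sizes in mm.
- shelf_tin_end: Tin like the other at the far end of the row, 68 beyond the middle one. Origin: centre of its underside. Leave alone. Sizes in mm.
- pin: Hinge pin, 12 diameter, about 106 long, tapered nose, lying on top of the jamb block behind the fixed leaf, along the block's y. Origin: underside of its middle. Leave alone. Sizes in mm.
- hammer: Hammer lying on the bench beyond the work, about 240 long. Leave alone. Sizes in mm.
- chisel: Steel stone chisel lying on the bench beyond the work, about 190 long. Leave alone. Sizes in mm.
There are look-alikes about, which are no part of the job. Leave any black or pink look-alike of the leaf alone.

How it is judged:
On the way:
1. the tin stands released in the free place of the row on the shelf (x of tin in the frame of shelf_place between -0.012 and 0.012 m and y of tin in the frame of shelf_place between -0.014 and 0.014 m and z of tin in the frame of shelf_place between -0.005 and 0.005 m and angle between tin's own z axis and vertical below 0.1 rad and contact force between tin and the fingers below 0.1 N and linear speed of tin below 0.03 m/s), for 0.2 s.
At the end, for the whole second after the job is handed in: Tin upright, released, within 12 mm of the row line and 14 mm of its place along it. Leaf gripped, still: hole centres within 4 mm each way, axes within 0.09 rad, plate level within 0.12 rad, pointing away from the block, pressing on it under 2.5 N, not on the tin (all of step 1 and x of leaf_hole in the frame of jamb_hole between -0.004 and 0.004 m and y of leaf_hole in the frame of jamb_hole between -0.004 and 0.004 m and z of leaf_hole in the frame of jamb_hole between -0.004 and 0.004 m and angle between the y axis of leaf and the y axis of jamb, either way round below 0.09 rad and angle between the z axis of leaf and the z axis of jamb, either way round below 0.12 rad and x of leaf in the frame of jamb below -0.12 m and contact force between leaf and the fingers above 3 N and contact force between leaf and jamb below 2.5 N and contact force between leaf and tin below 0.3 N and linear speed of leaf below 0.02 m/s); the arm keeps its last pose, push and grip.
It fails at once if a tin of the row was shifted by more than 20 mm or tipped ((distance of shelf_tin_mid from where it was at the start of the episode above 0.02 m or angle between shelf_tin_mid's own z axis and vertical above 0.3 rad) or (distance of shelf_tin_end from where it was at the start of the episode above 0.02 m or angle between shelf_tin_end's own z axis and vertical above 0.3 rad)).
It fails at once if the pin, hammer or chisel was moved by more than 25 mm (distance of any of pin, hammer, chisel from where it was at the start of the episode above 0.025 m).
It also fails if it takes over 61 s, if anything falls off the work surface, if the arm or the gripper's body presses on something with over 40 N, if the wrist force passes 120 N, or if a joint passes its speed limit or range.

### The arm

A 6-joint arm with a two-finger parallel gripper is mounted at the origin on the work surface. World frame = base frame: x ahead of the robot, y to its left, z up, the work surface at z = 0. Lengths are in m, angles in rad, forces in N, time in s.
With the tool pointing down it reaches from about 0.25 to 0.725 m from the base axis. Payload 9.7 kg.
Tool frame: the origin (TCP) lies midway between the tips of the shut fingers; the grasp point (between the pads) lies 19 mm behind it; x points along the fingers, y is the direction in which the jaws open and shut, and the axes are right-handed (so a half turn about x gives the same grasp; the last joint's range is limited). The gripper opens to 85 mm and grips with 20 to 120 N. Pads are 22 mm wide; open, the fingers measure 114 mm over their backs; the gripper's body (76 mm by 85 mm) begins 54 mm behind the grasp point. The pads swing forward as they close: fully open they stand 13 mm farther back than shut.
Start: joints at [1.345, 0.087, 0.176, 1.66, 0, 1.571], TCP at [0.123, 0.536, 0.231] pointing down, gripper open.
Joint ranges: [-3.13, 3.13], [-0.85, 1.81], [-1.15, 1.24], [-2.2, 2.28], [-1.44, 1.52], [-3.14, 3.14]. Speed limits (rad/s): [2.22, 2.22, 2.57, 3.14, 3.14, 3.14].

### API

Orientations are given as [roll, pitch, yaw] about the fixed x, y, z axes, in that order (R = Rz(yaw) Ry(pitch) Rx(roll)).
In Python, from bench import bot gives the robot as it stands.
- The arm moves only by the tool servo_tool, never from a script. Its argument "commands" is a list that holds one entry, the list of rows, each a list of 7 numbers: the opening, from 0 (shut) to 1 (fully open), then the shift along the tool's x, y, z in mm, then the turn, a rotation vector about the tool's x, y, z in rad. A call has 1 to 20 rows; each row is the pose to reach, as a shift and turn from the pose commanded when the call began, along the tool's axes at that moment; what a row does not reach only later rows make up. A row lasts 1/12 s, in which the tool goes at most 41.7 mm and 7.16 degrees, less where a joint would pass 70% of its speed; a pose out of reach is approached as far as the arm can. A call with a gripper value outside its range is refused whole. The fingers move at their own pace and stop on an object; the grip force is fixed at half the most. Time passes only in rows, so rows that repeat a pose let the fingers close. It gives the time, the measured TCP pose, the force and the opening at its end, in the units of the state.
- bot.state(): the state, without advancing time (a new reading comes with each control period).
- bot.grab_frame(name): name is "side" or "top"; returns the picture (384x512x3 uint8, blue, green, red); there is no depth.
- bot.calibration(name): a dict with "fx", "fy", "cx", "cy" (pixels), "R" (3x3) and "t" (3): a world point X has camera coordinates R X + t. Camera axes: x right, y down, z forward; pixel columns grow to the right and rows downward; lengths in m; the calibration is good to about 2 mm. A picture is of the moment at which its call begins. calibration takes no time and is no camera call.
- bot.hand_in(): hands the job in, once; it reports no verdict.
The state is a dict: "time": time; "qpos": joint angles; "joint_vel": joint speeds; "tau": joint torques, N m; "ee_pos": TCP position; "orientation": TCP orientation; "ft_force": force on the tool from outside, world axes, zero at the start; "torque": the same for the moment, N m; "gripper_width": opening from 0.0 (shut) to 1.0 (fully open).
Only numpy, scipy, OpenCV 4.12 (cv2) and the standard library are available. Lean on these libraries where they do the work, as an engineer would, in place of code of your own. Each camera call takes 0.05 s, during which the arm holds its last target.

## Working session

There is one attempt and no reset: what is moved stays moved. The work goes in short steps, Python scripts to look and compute and a tool call to move; the robot and the scene stay as the last step left them, time stands still between calls to the robot, and variables do not carry over. Pictures are saved under pics/ and viewed, and the job is handed in when it is done.

Besides the shell and the picture viewer there is one more tool, called after "Emit:" as name([rows], argument=value, ...), one row to a line, values as JSON. servo_tool: Moves the arm, as the interface text tells. Its arguments: {"type":"object","properties":{"commands":{"type":"array"}},"required":["commands"]}

```bash
mkdir -p pics; python3 - <<'E'
from bench import bot
import cv2,json,numpy as np
for n in("side","top"):
    cv2.imwrite(f"pics/{n}0.png",bot.grab_frame(n))
    c=bot.calibration(n);print(n,{k:np.round(v,4).tolist() for k,v in c.items()})
s=bot.state();print(s["time"],s["ee_pos"],s["orientation"],s["gripper_width"])
E
```

```text
side {'fx': 432.7928, 'fy': 432.7928, 'cx': 257.865, 'cy': 195.9589, 'R': [[-0.967, -0.2544, 0.0134], [-0.1684, 0.5989, -0.783], [0.1911, -0.7594, -0.6219]], 't': [0.5725, 0.1546, 1.325]}
top {'fx': 370.516, 'fy': 370.516, 'cx': 256.8832, 'cy': 185.8875, 'R': [[0.0108, -0.9999, 0.0056], [-0.9803, -0.0117, -0.197], [0.1971, -0.0034, -0.9804]], 't': [0.0412, 0.5932, 0.8613]}
0.1 [0.12307295 0.53584648 0.23064492] [-1.59700135  1.56958745 -1.82276742] 1.0039457035260242
```

View pics/side0.png

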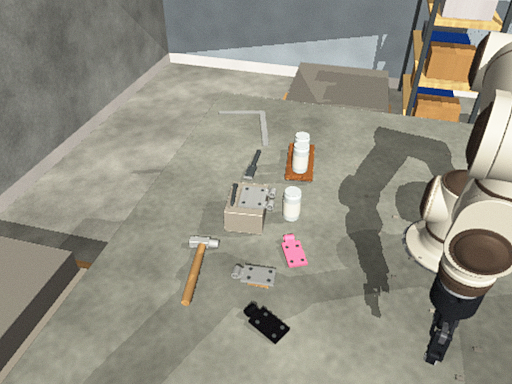

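View pics/top0.png

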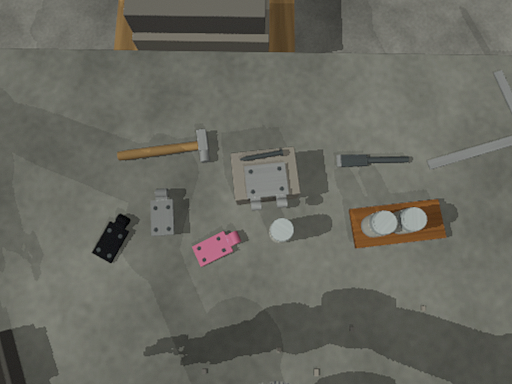

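The grey leaf at top (162,213) is on the packer. The black one (112,238) and the pink one (215,247) are look-alikes. I'll enlarge the views to confirm that.

```bash
python3 - <<'E'
import cv2,numpy as np
t=cv2.imread("pics/top0.png");s=cv2.imread("pics/side0.png")
a=cv2.resize(t[140:270,90:250],None,fx=5,fy=4.6*1.0869,interpolation=cv2.INTER_CUBIC)[:600]
cv2.imwrite("pics/c1.png",cv2.resize(t[150:270,90:250],None,fx=5,fy=5,interpolation=cv2.INTER_CUBIC))
cv2.imwrite("pics/c2.png",cv2.resize(t[140:260,225:385],None,fx=5,fy=5,interpolation=cv2.INTER_CUBIC))
cv2.imwrite("pics/c3.png",cv2.resize(t[180:270,335:455],None,fx=6,fy=6,interpolation=cv2.INTER_CUBIC))
cv2.imwrite("pics/c4.png",cv2.resize(s[120:320,190:340],None,fx=3,fy=3,interpolation=cv2.INTER_CUBIC))
E
```

```text
(no output)
```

View pics/c1.png

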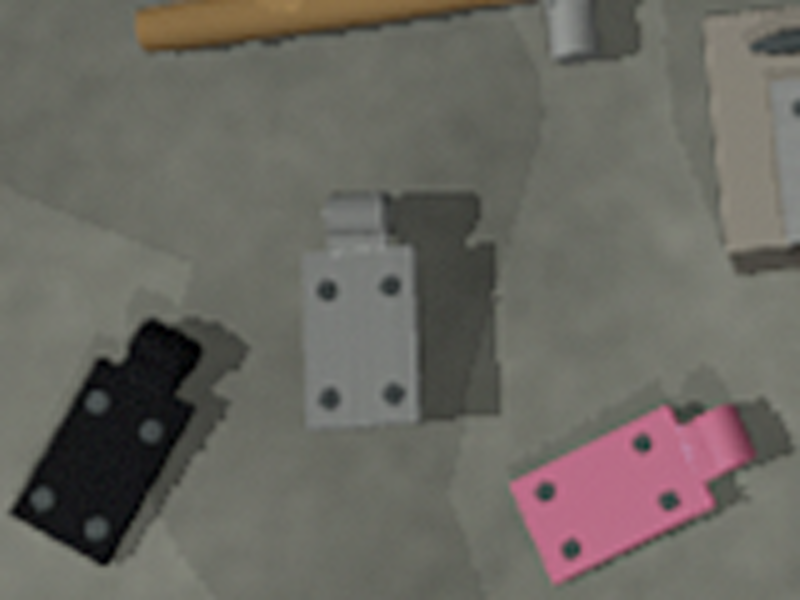

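View pics/c2.png

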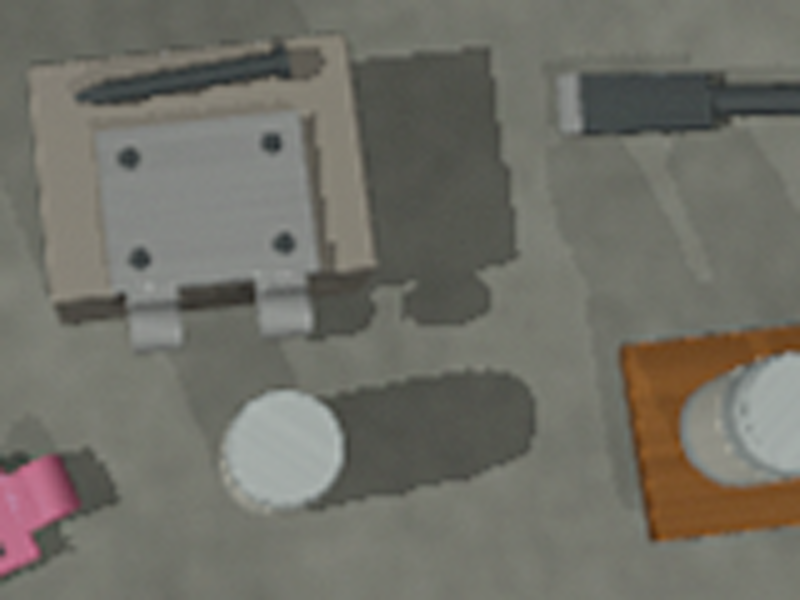

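View pics/c3.png

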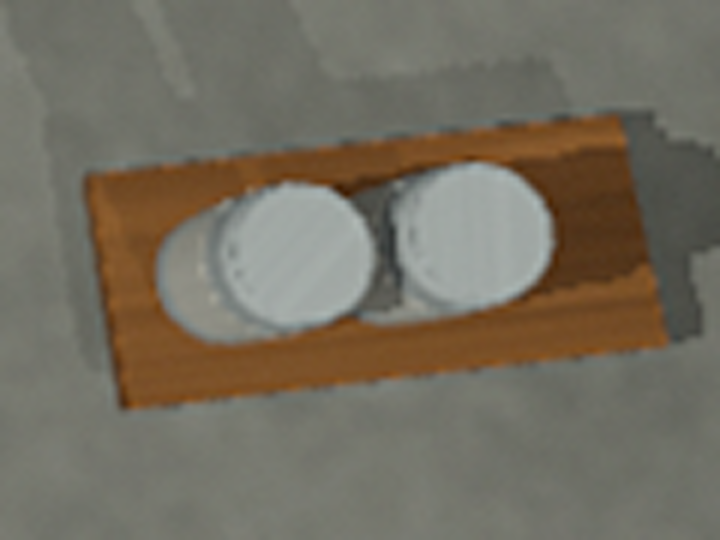

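View pics/c4.png

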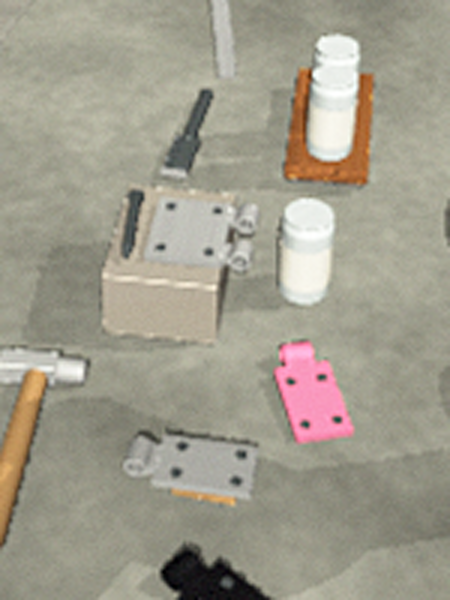

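The crops confirm it: the grey leaf at top (162,213) is flat on the wooden packer, with wood visible below it at side (255,285). The black and pink plates lie on the bench. On the shelf, the two tins stand at the left (+y) end, so the free place is on the right. Next I'll fit the poses.

```bash
cat > h.py <<'E'
import numpy as np,cv2
from bench import bot
from scipy.optimize import least_squares
CAL={n:bot.calibration(n) for n in("top","side")}
def proj(n,X):
    c=CAL[n];X=np.atleast_2d(X);p=X@np.array(c["R"]).T+np.array(c["t"])
    return np.c_[c["fx"]*p[:,0]/p[:,2]+c["cx"],c["fy"]*p[:,1]/p[:,2]+c["cy"]]
def T(pose,P):
    x,y,a=pose;P=np.atleast_2d(np.array(P,float));c,s=np.cos(a),np.sin(a)
    return np.c_[x+c*P[:,0]-s*P[:,1],y+s*P[:,0]+c*P[:,1],P[:,2]]
def back(n,uv,z):
    c=CAL[n];R=np.array(c["R"]);t=np.array(c["t"]);C=-R.T@t
    d=R.T@np.array([(uv[0]-c["cx"])/c["fx"],(uv[1]-c["cy"])/c["fy"],1]);return C+d*(z-C[2])/d[2]
def fit(obs,x0):
    f=lambda p:np.concatenate([(proj(n,T(p,P))[0]-np.array(uv)) for n,P,uv in obs])
    r=least_squares(f,x0,loss="soft_l1");return r.x,f(r.x).reshape(-1,2)
def crop2(uv,k,o): return ((uv[0]+.5)/k-.5+o[0],(uv[1]+.5)/k-.5+o[1])
def circ(cx,cy,z,r=.028,n=60):
    a=np.linspace(0,2*np.pi,n);return np.c_[cx+r*np.cos(a),cy+r*np.sin(a),np.full(n,z)]
E
cat > fit1.py <<'E'
from h import *
c1=lambda u,v:crop2((u,v),5,(90,150));c2=lambda u,v:crop2((u,v),5,(225,140));c3=lambda u,v:crop2((u,v),6,(335,180));c4=lambda u,v:crop2((u,v),3,(190,120))
S=[("top",(.05,.115,.03),c3(88,175)),("top",(.05,-.115,.03),c3(620,115)),("top",(-.05,-.115,.03),c3(667,345)),("top",(-.05,.115,.03),c3(122,408)),
("side",(-.05,.115,.03),c4(365,180)),("side",(.05,.115,.03),c4(287,174)),("side",(-.05,-.115,.03),c4(373,75))]
sh,r=fit(S,(.5,-.3,0));print("shelf",sh,r.round(1).tolist())
J=[("top",(.06,.08,.08),c2(28,67)),("top",(.06,-.08,.08),c2(343,35)),("top",(-.06,-.08,.08),c2(375,265)),("top",(-.06,.08,.08),c2(55,302)),
("side",(.06,.08,.08),c4(104,268)),("side",(-.06,.08,.08),c4(221,280)),("side",(.06,.08,0),c4(104,328)),("side",(-.06,.08,0),c4(213,340))]
ja,r=fit(J,(.55,0,0));print("jamb",ja,r.round(1).tolist())
L=[("top",(.045,.028,.032),c1(303,253)),("top",(.045,-.028,.032),c1(412,245)),("top",(-.045,-.028,.032),c1(420,418)),("top",(-.045,.028,.032),c1(307,430)),
("side",(.045,.028,.032),c4(152,485)),("side",(-.045,.028,.032),c4(249,498)),("side",(-.045,-.028,.032),c4(258,443)),("side",(.045,-.028,.032),c4(167,432))]
le,r=fit(L,(.5,.3,0));print("leaf",le,r.round(1).tolist())
a=back("top",c2(283,448),.105);print("tin top",a, "side",back("side",c4(308,216),.105))
print("tin bottom side",back("side",c4(304,286),0))
E
python3 fit1.py
cat > ov.py <<'E'
from h import *
def draw(n,img,polys,roi,k,out):
    x0,y0,x1,y1=roi;im=cv2.resize(img[y0:y1,x0:x1],None,fx=k,fy=k,interpolation=cv2.INTER_CUBIC)
    for P,col in polys:
        q=((proj(n,P)-[x0,y0]+.5)*k-.5);cv2.polylines(im,[np.round(q*8).astype(np.int32)],False,col,1,cv2.LINE_AA,3)
    cv2.imwrite(out,im)
E
```

```text
shelf [ 0.507895   -0.30570171  0.12327709] [[-0.6, -0.5], [-0.4, -0.4], [0.1, 0.5], [0.2, 0.4], [0.9, -1.1], [-1.1, -1.6], [0.3, 0.1]]
jamb [0.62185119 0.02715904 0.12660172] [[0.3, -0.3], [1.5, -1.0], [1.8, 0.3], [-0.0, 0.4], [-0.8, 2.5], [-0.7, 2.3], [0.1, 1.8], [1.4, 1.6]]
leaf [0.5160137  0.28617991 0.09370215] [[-0.2, -0.1], [0.1, -0.3], [-0.1, 0.7], [-0.0, 0.1], [-0.2, -1.7], [0.5, -1.5], [0.2, 1.3], [-1.3, 0.7]]
tin top [ 0.48237602 -0.0089983   0.105     ] side [ 0.4835911  -0.00745732  0.105     ]
tin bottom side [ 0.48328516 -0.01724533  0.        ]
```

```bash
cat > ov1.py <<'E'
from ov import *
import sys
sh=eval(sys.argv[1]);ja=eval(sys.argv[2]);le=eval(sys.argv[3]);ti=eval(sys.argv[4]);tag=sys.argv[5]
t=cv2.imread("pics/top0.png");s=cv2.imread("pics/side0.png")
R=(0,0,255);G=(0,255,0);Y=(0,255,255)
def rect(a,b,c,d,z):return [(a,c,z),(b,c,z),(b,d,z),(a,d,z),(a,c,z)]
def cyl(y0,y1,r,cx,cz):
    A=np.linspace(0,2*np.pi,40);return [[(cx+r*np.cos(a),y,cz+r*np.sin(a)) for a in A] for y in (y0,y1)]
P=[(T(sh,rect(-.05,.05,-.115,.115,.03)),R),(T(ja,rect(-.06,.06,-.08,.08,.08)),R),(T(ja,rect(-.06,.06,-.08,.08,0)),Y)]
for c in(-.031,.031):
    for q in cyl(c-.012,c+.012,.012,-.078,.084):P.append((T(ja,q),G))
for z in(.024,.032):P.append((T(le,rect(-.045,.045,-.028,.028,z)),R))
for q in cyl(-.015,.015,.012,.063,.028):P.append((T(le,q),G))
P+=[(circ(ti[0],ti[1],0),Y),(circ(ti[0],ti[1],.105),R)]
for y in(0,.068):
    c=T(sh,(0,y,0))[0];P+=[(circ(c[0],c[1],.03),Y),(circ(c[0],c[1],.135),G)]
draw("top",t,P,(140,135,300,255),5,f"pics/o{tag}a.png")
draw("top",t,P,(325,170,465,270),5.7,f"pics/o{tag}b.png")
draw("side",s,P,(215,120,325,300),3.3,f"pics/o{tag}c.png")
E
python3 ov1.py "[.5079,-.3057,.123]" "[.6218,.0272,.127]" "[.5160,.2862,.094]" "[.4825,-.009]" A
```

```text
(no output)
```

View pics/oAa.png

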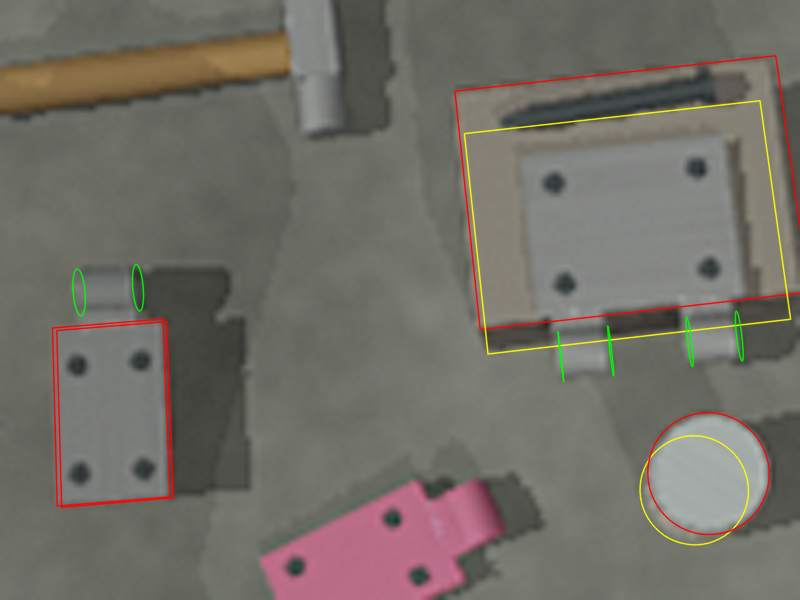

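View pics/oAb.png

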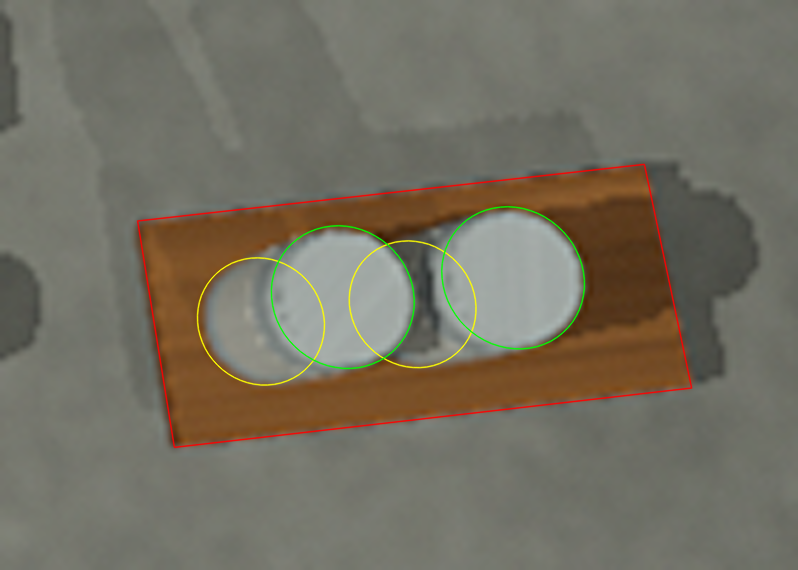

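View pics/oAc.png

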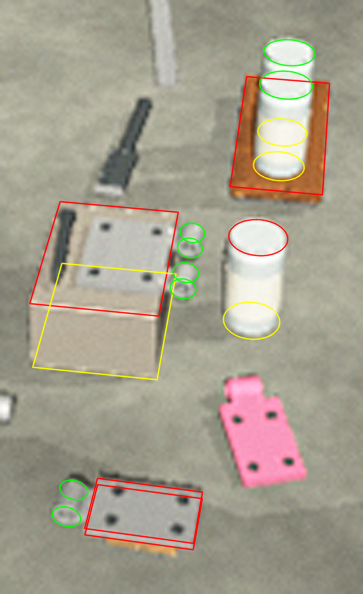

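```bash
cat >> h.py <<'E'
from scipy.spatial.transform import Rotation as Ro
def Rtool(rpy):return Ro.from_euler("xyz",rpy)
def down(jaw):  # tool x down, y at angle jaw in the plane
    x=np.array([0,0,-1.]);y=np.array([np.cos(jaw),np.sin(jaw),0]);return Ro.from_matrix(np.c_[x,y,np.cross(x,y)])
def plan(pos,R):
    s=bot.state();R0=Rtool(s["orientation"])
    sh=R0.inv().apply(np.array(pos)-s["ee_pos"])*1000;rv=(R0.inv()*R).as_rotvec()
    print("t",round(s["time"],2),"at",np.round(s["ee_pos"],4),"shift",sh.round(1),"rot",rv.round(4),"rows",max(np.linalg.norm(sh)/41.7,np.degrees(np.linalg.norm(rv))/7.16).__round__(1))
def jaw():
    s=bot.state();y=Rtool(s["orientation"]).apply([0,1,0]);return np.arctan2(y[1],y[0])
E
python3 - <<'E'
from h import *
s=bot.state();print(s["qpos"],jaw(),Rtool(s["orientation"]).as_matrix().round(3))
for j in (np.pi/2+.12,-np.pi/2+.12): plan((.4825,-.009,.2),down(j))
E
```

```text
[1.34501594e+00 8.74252038e-02 1.75217308e-01 1.65979690e+00
 3.16578260e-05 1.57078199e+00] 1.345030283347546 [[-0.     0.224  0.975]
 [-0.001  0.975 -0.224]
 [-1.    -0.001 -0.   ]]
t 0.1 at [0.1231 0.5358 0.2306] shift [  31.2 -450.5  472.3] rot [-3.458e-01 -2.000e-04  1.200e-03] rows 15.7
t 0.1 at [0.1231 0.5358 0.2306] shift [  31.2 -450.5  472.3] rot [2.7958e+00 1.7000e-03 3.0000e-04] rows 22.4
```

Emit:
servo_tool([
  [[1,31,-450.5,472.3,-0.346,0,0.001],[1,31,-450.5,472.3,-0.346,0,0.001],[1,31,-450.5,472.3,-0.346,0,0.001],[1,31,-450.5,472.3,-0.346,0,0.001],[1,31,-450.5,472.3,-0.346,0,0.001],[1,31,-450.5,472.3,-0.346,0,0.001],[1,31,-450.5,472.3,-0.346,0,0.001],[1,31,-450.5,472.3,-0.346,0,0.001],[1,31,-450.5,472.3,-0.346,0,0.001],[1,31,-450.5,472.3,-0.346,0,0.001],[1,31,-450.5,472.3,-0.346,0,0.001],[1,31,-450.5,472.3,-0.346,0,0.001],[1,31,-450.5,472.3,-0.346,0,0.001],[1,31,-450.5,472.3,-0.346,0,0.001],[1,31,-450.5,472.3,-0.346,0,0.001],[1,31,-450.5,472.3,-0.346,0,0.001],[1,31,-450.5,472.3,-0.346,0,0.001],[1,31,-450.5,472.3,-0.346,0,0.001],[1,31,-450.5,472.3,-0.346,0,0.001],[1,31,-450.5,472.3,-0.346,0,0.001]],
])

```text
time: 1.77
ee_pos: [0.4822, -0.0079, 0.2004]
orientation: [1.473, 1.57, 1.594]
ft_force: [0.4, 0.6, 0.2]
gripper_width: 0.997
```

```bash
python3 - <<'E'
from h import *
s=bot.state();print(s["qpos"].round(3),jaw())
plan((.4825,-.009,.045),down(np.pi/2+.12))
cv2.imwrite("pics/side1.png",bot.grab_frame("side"))
E
```

```text
[-1.70e-02 -8.40e-02 -5.50e-02  1.60e+00  1.00e-03 -1.38e-01] 1.692037413608981
t 1.77 at [ 0.4822 -0.0079  0.2004] shift [155.4  -1.3   0.2] rot [ 0.0012  0.0001 -0.0011] rows 3.7
```

View pics/side1.png

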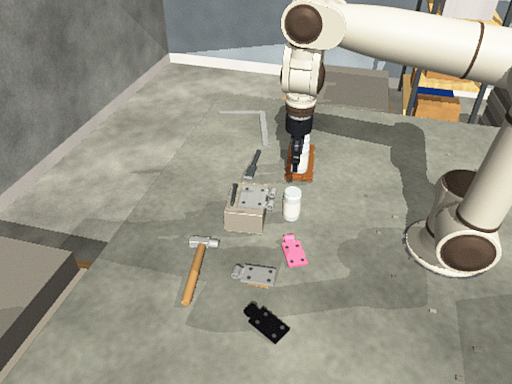

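The gripper hangs at side (297,150), directly above the tin at (292,205), so I'll descend and close.

Emit:
servo_tool([
  [[1,30,-1,0,0,0,0],[1,60,-1,0,0,0,0],[1,85,-1,0,0,0,0],[1,110,-1,0,0,0,0],[1,130,-1,0,0,0,0],[1,145,-1,0,0,0,0],[1,155,-1,0,0,0,0],[1,155,-1,0,0,0,0],[0,155,-1,0,0,0,0],[0,155,-1,0,0,0,0],[0,155,-1,0,0,0,0],[0,155,-1,0,0,0,0],[0,155,-1,0,0,0,0],[0,155,-1,0,0,0,0],[0,155,-1,0,0,0,0],[0,155,-1,0,0,0,0]],
])

```text
time: 3.15
ee_pos: [0.4837, -0.0097, 0.047]
orientation: [0.193, 1.568, 0.313]
ft_force: [-1.3, -1.6, 7.1]
gripper_width: 0.644
```

```bash
python3 - <<'E'
from h import *
cv2.imwrite("pics/side2.png",cv2.resize(bot.grab_frame("side")[100:260,200:400],None,fx=4,fy=3.75))
E
```

```text
(no output)
```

View pics/side2.png

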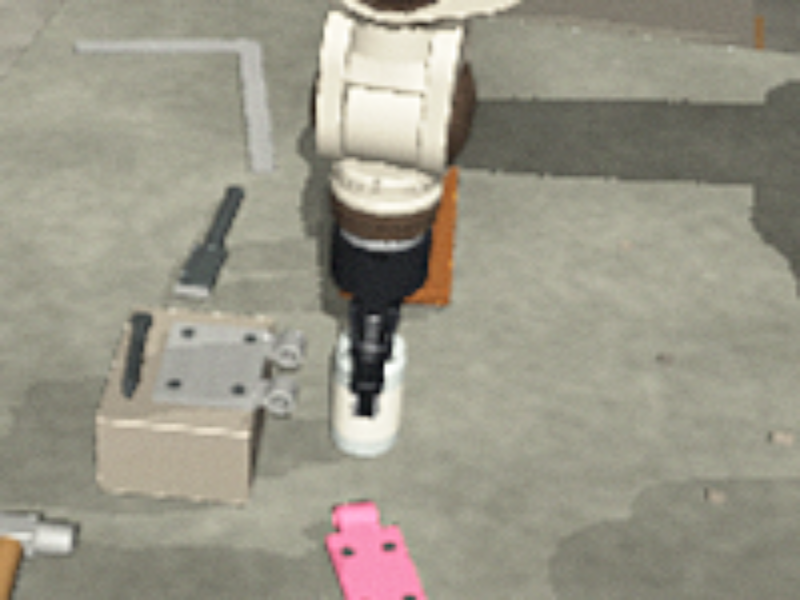

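The tin is held at side-crop (368,400) with the opening at 0.644. I'll lift it above the row of tins, carry it over and turn it a quarter turn.

Emit:
servo_tool([
  [[0,-20,0,0,0,0,0],[0,-50,0,0,0,0,0],[0,-85,0,0,0,0,0],[0,-120,0,0,0,0,0],[0,-150,0,0,0,0,0],[0,-170,0,0,0,0,0],[0,-175,0,0,0,0,0],[0,-175,0,0,0,0,0]],
])

```text
time: 3.87
ee_pos: [0.4833, -0.0098, 0.2213]
orientation: [0.338, 1.568, 0.458]
ft_force: [-0.6, 0.4, -5.6]
gripper_width: 0.643
```

```bash
python3 - <<'E'
from h import *
s=bot.state();print(s["ft_force"])
p=T((.5079,-.3057,.123),(0,-.068,.217))[0];print(p)
plan(p,down(.123))
E
```

```text
[-0.60431997  0.42652487 -5.58600387]
[ 0.51624293 -0.37318626  0.217     ]
t 3.87 at [ 0.4833 -0.0098  0.2213] shift [   4.  -364.7  -10.8] rot [ 1.5679e+00  1.2000e-03 -2.4000e-03] rows 12.5
```

Emit:
servo_tool([
  [[0,0,-15,0,0.05,0,0],[0,0,-40,-1,0.15,0,0],[0,0,-70,-2,0.27,0,0],[0,0,-100,-3,0.39,0,0],[0,1,-130,-4,0.51,0,0],[0,1,-160,-5,0.63,0,0],[0,2,-190,-6,0.75,0,0],[0,2,-220,-7,0.87,0,0],[0,2,-250,-8,0.99,0,0],[0,3,-280,-9,1.11,0,0],[0,3,-305,-10,1.23,0,0],[0,4,-325,-10.8,1.34,0.001,-0.001],[0,4,-345,-10.8,1.44,0.001,-0.002],[0,4,-356,-10.8,1.52,0.001,-0.002],[0,4,-364.7,-10.8,1.568,0.001,-0.002],[0,4,-364.7,-10.8,1.568,0.001,-0.002],[0,4,-364.7,-10.8,1.568,0.001,-0.002]],
])

```text
time: 5.28
ee_pos: [0.5152, -0.3729, 0.2135]
orientation: [-2.176, 1.566, 2.66]
ft_force: [-0.3, 1.2, -4.7]
gripper_width: 0.644
```

```bash
python3 - <<'E'
from h import *
plan((.51624,-.37318,.0775),down(.123))
cv2.imwrite("pics/side3.png",cv2.resize(bot.grab_frame("side")[80:230,220:400],None,fx=4,fy=4))
cv2.imwrite("pics/top3.png",cv2.resize(bot.grab_frame("top")[130:280,330:510],None,fx=4,fy=4))
E
```

```text
t 5.28 at [ 0.5152 -0.3729  0.2135] shift [136.    1.6   0.8] rot [ 0.0011 -0.0029  0.0042] rows 3.3
```

View pics/side3.png

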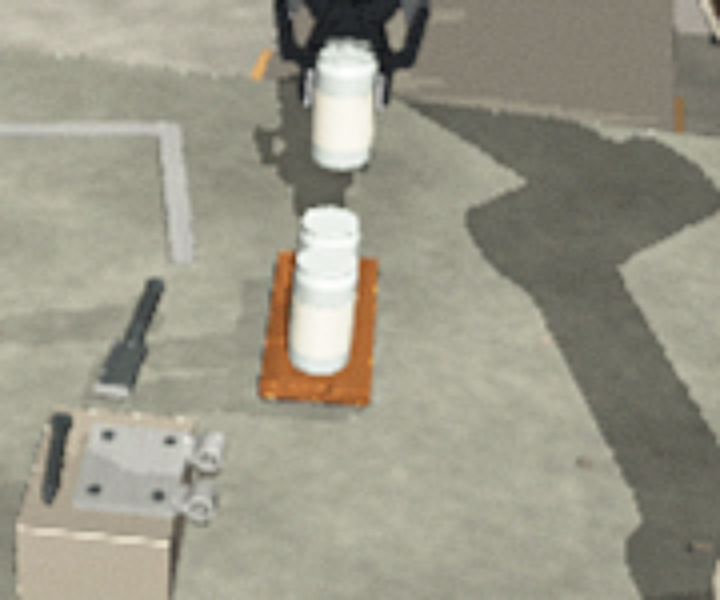

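View pics/top3.png

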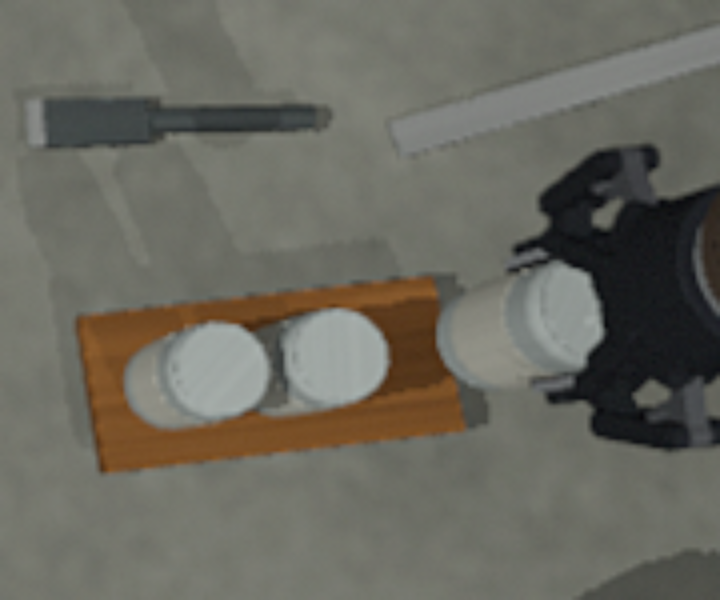

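Everything looks right. The held tin is at side-crop (342,110) and top-crop (520,325), in line with the row. I'll lower it in two stages.

Emit:
servo_tool([
  [[0,25,1,0,0,0,0],[0,50,1,0,0,0,0],[0,75,1,0,0,0,0],[0,95,1,0,0,0,0],[0,110,1,0,0,0,0],[0,120,1,0,0,0,0],[0,125,1,0,0,0,0],[0,125,1,0,0,0,0],[0,125,1,0,0,0,0]],
])

```text
time: 6.13
ee_pos: [0.5168, -0.3729, 0.0918]
orientation: [-1.349, 1.57, -2.797]
ft_force: [0.6, 0.0, -4.5]
gripper_width: 0.64
```

```bash
python3 - <<'E'
from h import *
plan((.51624,-.37318,.0775),down(.123))
sh=(.5079,-.3057,.123);P=[]
from ov import draw
c=T(sh,(0,-.068,0))[0]
s=bot.state();dz=s["ee_pos"][2]-.047;P+=[(circ(c[0],c[1],dz),(0,255,255)),(circ(c[0],c[1],dz+.105),(0,0,255))]
for y in(0,.068):
    c=T(sh,(0,y,0))[0];P+=[(circ(c[0],c[1],.03),(0,255,255)),(circ(c[0],c[1],.135),(0,255,0))]
draw("side",bot.grab_frame("side"),P,(260,100,360,200),6,"pics/side4.png")
draw("top",bot.grab_frame("top"),P,(340,170,480,270),5.7,"pics/top4.png")
E
```

```text
t 6.13 at [ 0.5168 -0.3729  0.0918] shift [14.3 -0.5  0.2] rot [0.0006 0.0002 0.0011] rows 0.3
```

View pics/side4.png

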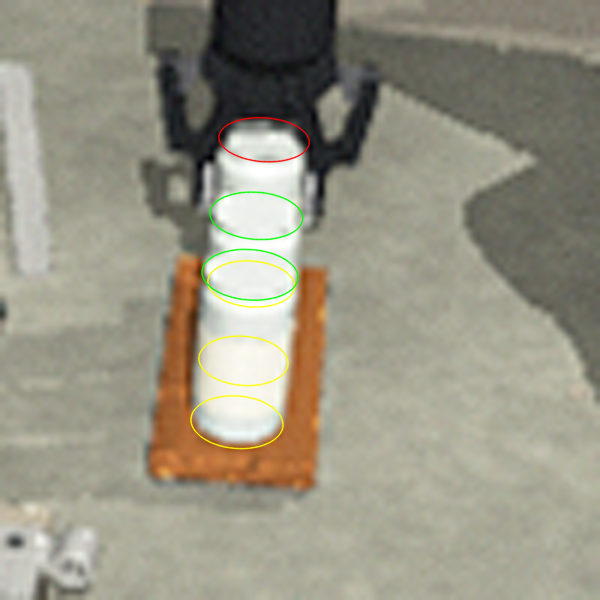

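View pics/top4.png

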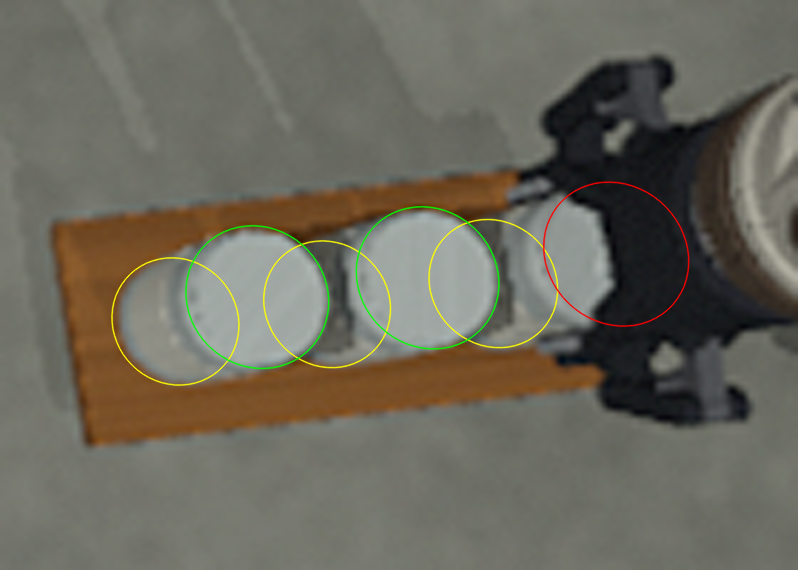

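The row line fits. The held tin sits about 4–5 mm nearer the middle tin than predicted: its lid's left edge is at 527 and the model says 543 at 5.7×. I'll shift it +4 mm along tool z and lower it.

Emit:
servo_tool([
  [[0,0,0,2,0,0,0],[0,0,0,4,0,0,0],[0,4,0,4,0,0,0],[0,8,0,4,0,0,0],[0,11,0,4,0,0,0],[0,13,0,4,0,0,0],[0,14,0,4,0,0,0],[0,14,0,4,0,0,0]],
])

```text
time: 6.9
ee_pos: [0.5168, -0.3769, 0.0773]
orientation: [-1.684, 1.569, -3.132]
ft_force: [-2.1, 0.4, -2.1]
gripper_width: 0.64
```

```bash
python3 - <<'E'
from h import *
plan((.51624,-.37318,.0775),down(.123));print(bot.state()["ft_force"])
E
```

```text
t 6.9 at [ 0.5168 -0.3769  0.0773] shift [-0.2 -0.1 -3.8] rot [-0.     -0.0002  0.0018] rows 0.1
[-2.14111883  0.43457773 -2.09322714]
```

Emit:
servo_tool([
  [[0,0.5,0,0,0,0,0],[0.8,0.5,0,0,0,0,0],[1,0.5,0,0,0,0,0],[1,0,0,0,0,0,0],[1,0,0,0,0,0,0],[1,0,0,0,0,0,0],[1,-10,0,0,0,0,0],[1,-30,0,0,0,0,0],[1,-60,0,0,0,0,0],[1,-95,0,0,0,0,0],[1,-130,0,0,0,0,0],[1,-150,0,0,0,0,0],[1,-150,0,0,0,0,0]],
])

```text
time: 7.98
ee_pos: [0.5182, -0.3777, 0.2335]
orientation: [0.686, 1.564, -0.762]
ft_force: [0.8, -0.3, 0.4]
gripper_width: 0.999
```

```bash
python3 - <<'E'
from h import *
s=bot.state();print(s["qpos"].round(3))
le=(.516,.2862,.094)
p=T(le,(.008,0,.2))[0];print(p);plan(p,down(.094+np.pi/2))
from ov import draw
sh=(.5079,-.3057,.123);P=[]
for y in(-.068,0,.068):
    c=T(sh,(0,y,0))[0];P+=[(circ(c[0],c[1],.03),(0,255,255)),(circ(c[0],c[1],.135),(0,255,0))]
draw("side",bot.grab_frame("side"),P,(260,100,360,200),6,"pics/side5.png")
draw("top",bot.grab_frame("top"),P,(340,170,480,270),5.7,"pics/top5.png")
E
```

```text
[-6.290e-01  3.110e-01  4.410e-01  1.694e+00 -1.000e-03  8.180e-01]
[0.52396468 0.28695089 0.2       ]
t 7.98 at [ 0.5182 -0.3777  0.2335] shift [  30.4   87.1 -659.1] rot [-1.5418e+00  7.6000e-03  6.0000e-04] rows 16.0
```

View pics/side5.png

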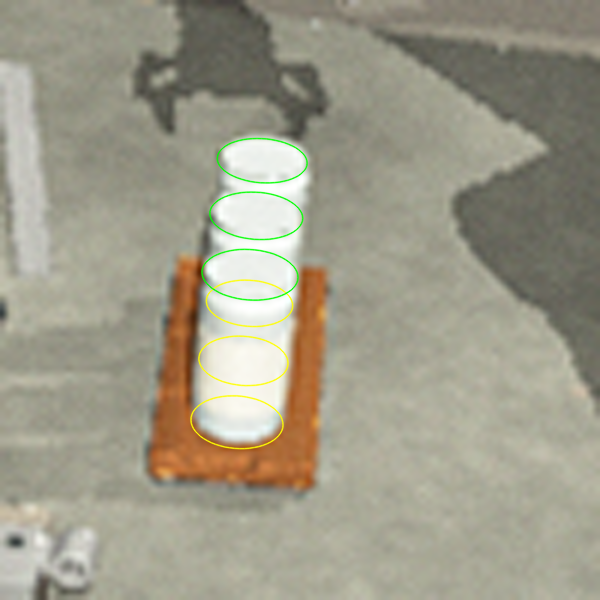

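View pics/top5.png

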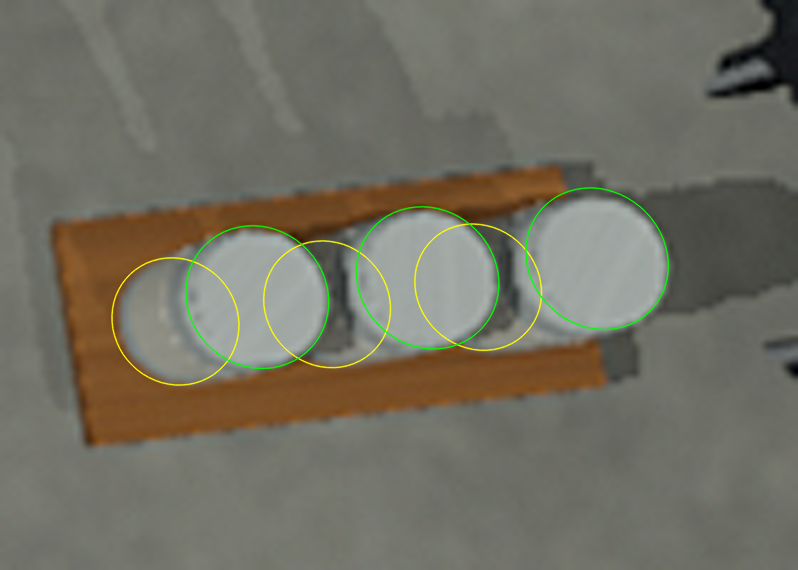

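The tin stands in its place, with lid and model circle agreeing at top-crop (597,260), in line with the row and about the same gap. The row tins have not moved. Next I'll go above the leaf.

Emit:
servo_tool([
  [[1,30,87,-659,-1.542,0.0076,0],[1,30,87,-659,-1.542,0.0076,0],[1,30,87,-659,-1.542,0.0076,0],[1,30,87,-659,-1.542,0.0076,0],[1,30,87,-659,-1.542,0.0076,0],[1,30,87,-659,-1.542,0.0076,0],[1,30,87,-659,-1.542,0.0076,0],[1,30,87,-659,-1.542,0.0076,0],[1,30,87,-659,-1.542,0.0076,0],[1,30,87,-659,-1.542,0.0076,0],[1,30,87,-659,-1.542,0.0076,0],[1,30,87,-659,-1.542,0.0076,0],[1,30,87,-659,-1.542,0.0076,0],[1,30,87,-659,-1.542,0.0076,0],[1,30,87,-659,-1.542,0.0076,0],[1,30,87,-659,-1.542,0.0076,0],[1,30,87,-659,-1.542,0.0076,0],[1,30,87,-659,-1.542,0.0076,0],[1,30,87,-659,-1.542,0.0076,0]],
])

```text
time: 9.67
ee_pos: [0.5221, 0.2875, 0.1958]
orientation: [2.715, 1.561, 2.81]
ft_force: [-1.0, -0.6, 0.7]
gripper_width: 0.998
```

```bash
python3 - <<'E'
from h import *
s=bot.state();print(s["qpos"].round(3))
le=(.516,.2862,.094)
p=T(le,(.010,0,.01))[0];print(p);plan(p,down(.094+np.pi/2))
from ov import draw
def rect(a,b,c,d,z):return [(a,c,z),(b,c,z),(b,d,z),(a,d,z),(a,c,z)]
P=[(T(le,rect(-.045,.045,-.028,.028,.032)),(0,0,255))]
draw("side",bot.grab_frame("side"),P,(200,180,320,300),5,"pics/side6.png")
draw("top",bot.grab_frame("top"),P,(110,130,270,250),5,"pics/top6.png")
E
```

```text
[0.5   0.195 0.227 1.61  0.007 0.405]
[0.52595585 0.28713862 0.01      ]
t 9.67 at [0.5221 0.2875 0.1958] shift [185.7  -1.4   5.4] rot [ 0.001  -0.0087 -0.0039] rows 4.5
```

View pics/side6.png

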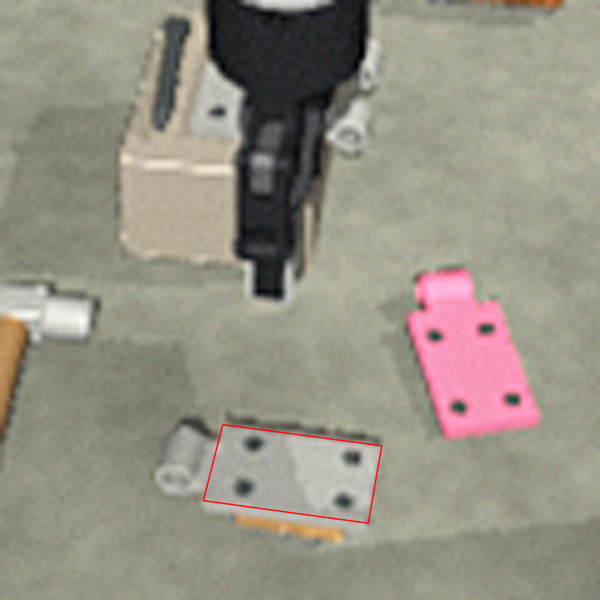

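View pics/top6.png

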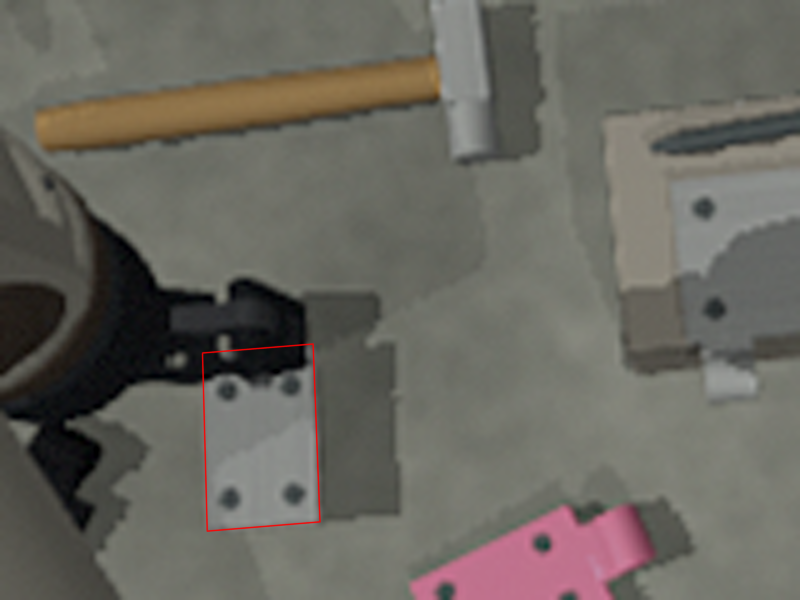

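The fit sits on the grey leaf in both views, at top-crop (260,440) and side-crop (290,475). Now I'll descend over it.

Emit:
servo_tool([
  [[1,25,-1,4,0.001,-0.0087,-0.004],[1,55,-1,5.4,0.001,-0.0087,-0.004],[1,85,-1.4,5.4,0.001,-0.0087,-0.004],[1,115,-1.4,5.4,0.001,-0.0087,-0.004],[1,140,-1.4,5.4,0.001,-0.0087,-0.004],[1,160,-1.4,5.4,0.001,-0.0087,-0.004],[1,175,-1.4,5.4,0.001,-0.0087,-0.004],[1,183,-1.4,5.4,0.001,-0.0087,-0.004],[1,183,-1.4,5.4,0.001,-0.0087,-0.004],[1,183,-1.4,5.4,0.001,-0.0087,-0.004]],
])

```text
time: 10.6
ee_pos: [0.5272, 0.2869, 0.0146]
orientation: [0.474, 1.568, 0.566]
ft_force: [-0.2, -0.2, 0.7]
gripper_width: 0.997
```

```bash
python3 - <<'E'
from h import *
le=(.516,.2862,.094)
p=T(le,(.010,0,.008))[0];plan(p,down(.094+np.pi/2));print(bot.state()["ft_force"])
cv2.imwrite("pics/side7.png",cv2.resize(bot.grab_frame("side")[180:300,190:330],None,fx=5,fy=5))
E
```

```text
t 10.6 at [0.5272 0.2869 0.0146] shift [ 6.6  0.3 -1.2] rot [-0.002   0.0023 -0.0012] rows 0.2
[-0.18430669 -0.2473578   0.66312189]
```

View pics/side7.png

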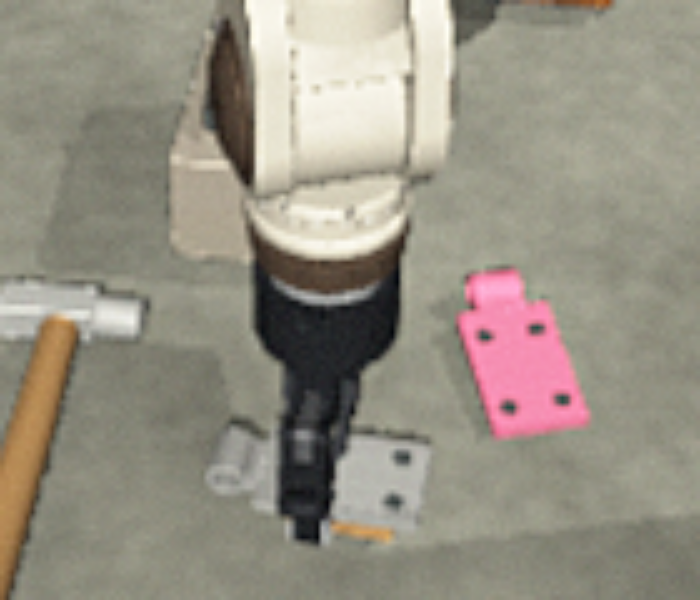

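The fingers straddle the plate at crop (308,520). I'll go 6 mm lower and close.

Emit:
servo_tool([
  [[1,3,0,-1,0,0,0],[1,6,0,-1,0,0,0],[1,6,0,-1,0,0,0],[0,6,0,-1,0,0,0],[0,6,0,-1,0,0,0],[0,6,0,-1,0,0,0],[0,6,0,-1,0,0,0],[0,6,0,-1,0,0,0],[0,6,0,-1,0,0,0],[0,6,0,-1,0,0,0],[0,6,0,-1,0,0,0],[0,6,0,-1,0,0,0]],
])

```text
time: 11.65
ee_pos: [0.526, 0.2877, 0.0085]
orientation: [0.488, 1.568, 0.581]
ft_force: [-1.1, -0.7, 4.7]
gripper_width: 0.639
```

Emit:
servo_tool([
  [[0,-10,0,0,0,0,0],[0,-30,0,0,0,0,0],[0,-55,0,0,0,0,0],[0,-80,0,0,0,0,0],[0,-100,0,0,0,0,0],[0,-110,0,0,0,0,0],[0,-110,0,0,0,0,0],[0,-110,0,0,0,0,0],[0,-110,0,0,0,0,0]],
])

```text
time: 12.4
ee_pos: [0.525, 0.2871, 0.1161]
orientation: [3.017, 1.57, 3.111]
ft_force: [-0.6, 0.0, -5.2]
gripper_width: 0.638
```

```bash
python3 - <<'E'
from h import *
s=bot.state();print(s["ft_force"],s["torque"])
from ov import draw
def rect(a,b,c,d,z):return [(a,c,z),(b,c,z),(b,d,z),(a,d,z),(a,c,z)]
def cyl(y0,y1,r,cx,cz):
    A=np.linspace(0,2*np.pi,40);return [[(cx+r*np.cos(a),y,cz+r*np.sin(a)) for a in A] for y in (y0,y1)]
e=s["ee_pos"];dz=e[2]-.0085;le=(e[0]-.010,e[1]-.0015,.094)
P=[(T(le,rect(-.045,.045,-.028,.028,.024+z+dz)),(0,0,255)) for z in(0,.008)]+[(T(le,q),(0,255,0)) for q in cyl(-.015,.015,.012,.063,.028+dz)]
f=bot.grab_frame("side");cv2.imwrite("pics/side8raw.png",f)
draw("side",f,P,(190,160,310,280),5,"pics/side8.png")
f=bot.grab_frame("top");cv2.imwrite("pics/top8raw.png",f)
draw("top",f,P,(110,150,230,270),5,"pics/top8.png")
p=T((.6218,.0272,.127),(-.078,0,.084))[0];print("hole",p)
E
```

```text
[-0.64989797  0.03682707 -5.19869718] [ 0.00458741  0.02665944 -0.0052937 ]
hole [0.54442819 0.01732061 0.084     ]
```

View pics/side8.png

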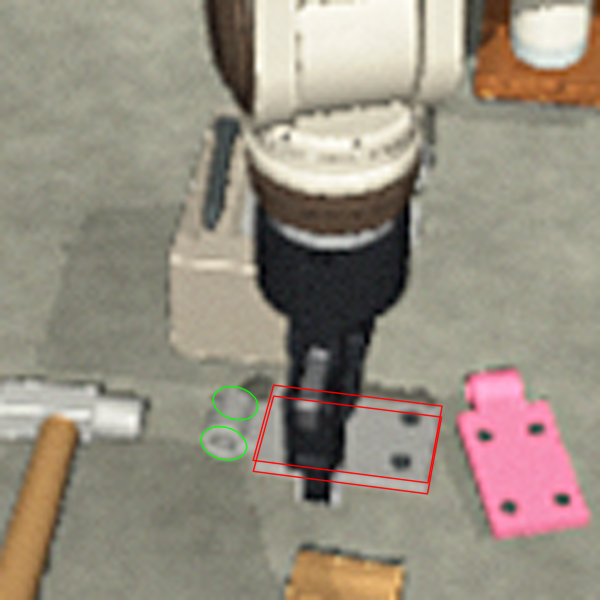

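View pics/top8.png

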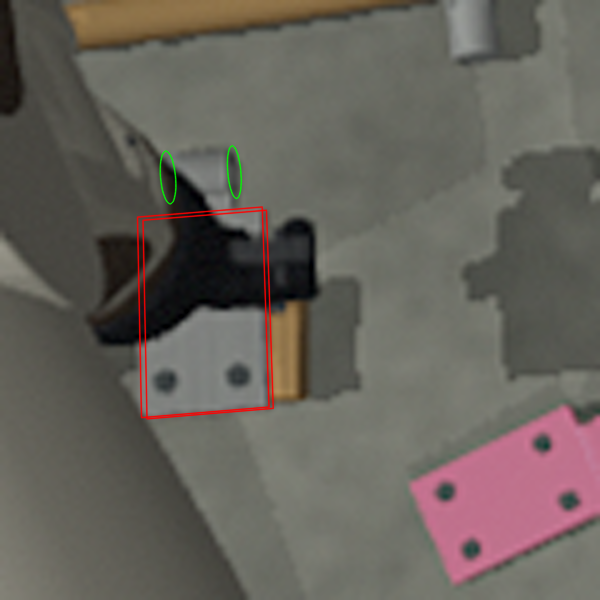

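```bash
cat > ov2.py <<'E'
from ov import *
import sys
ja=eval(sys.argv[1]);le=eval(sys.argv[2])
t=cv2.imread("pics/top0.png");s=cv2.imread("pics/side0.png")
def rect(a,b,c,d,z):return [(a,c,z),(b,c,z),(b,d,z),(a,d,z),(a,c,z)]
def cyl(y0,y1,r,cx,cz):
    A=np.linspace(0,2*np.pi,40);return [[(cx+r*np.cos(a),y,cz+r*np.sin(a)) for a in A] for y in (y0,y1)]
P=[(T(ja,rect(-.06,.06,-.08,.08,.08)),(0,0,255)),(T(ja,rect(-.06,.06,-.08,.08,0)),(0,255,255))]
for c in(-.031,.031):
    for q in cyl(c-.012,c+.012,.012,-.078,.084):P.append((T(ja,q),(0,255,0)))
    P.append((T(ja,cyl(c-.012,c+.012,.007,-.078,.084)[1]),(255,0,255)))
draw("top",t,P,(228,145,308,215),9,"pics/jt.png")
draw("side",s,P,(222,175,282,235),10,"pics/js.png")
z=.024
P=[(T(le,rect(-.045,.045,-.028,.028,z+.008)),(0,0,255)),(T(le,rect(-.045,.045,-.028,.028,z)),(0,0,255))]
for q in cyl(-.015,.015,.012,.063,z+.004):P.append((T(le,q),(0,255,0)))
P.append((T(le,cyl(-.015,.015,.007,.063,z+.004)[1]),(255,0,255)))
draw("top",t,P,(140,180,190,240),10,"pics/lt.png")
draw("side",s,P,(225,255,285,295),12,"pics/ls.png")
E
python3 ov2.py "(.6218,.0272,.127)" "(.516,.2862,.094)"
```

```text
(no output)
```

View pics/jt.png

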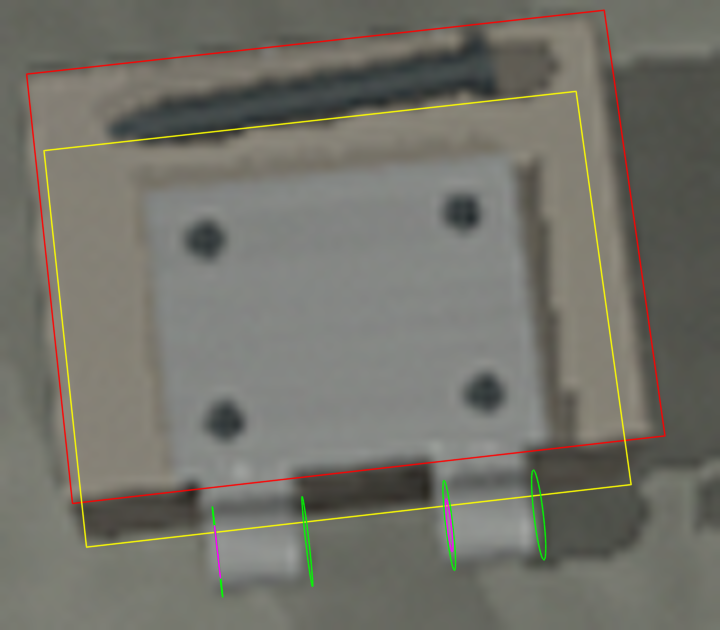

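View pics/js.png

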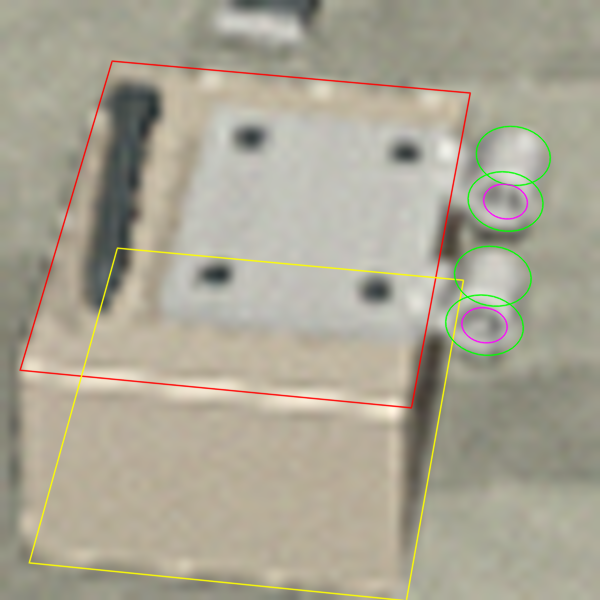

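View pics/lt.png

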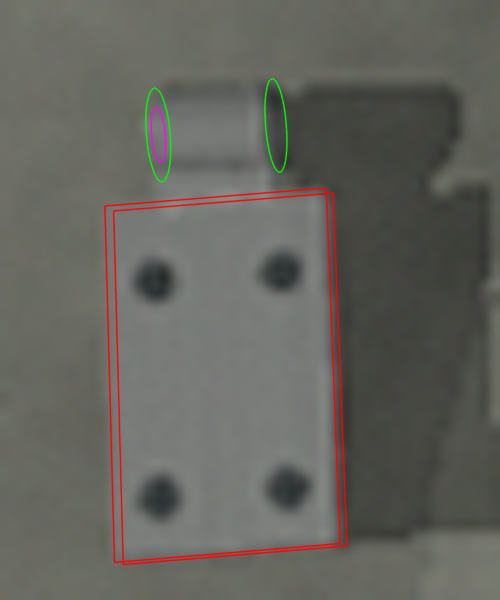

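View pics/ls.png

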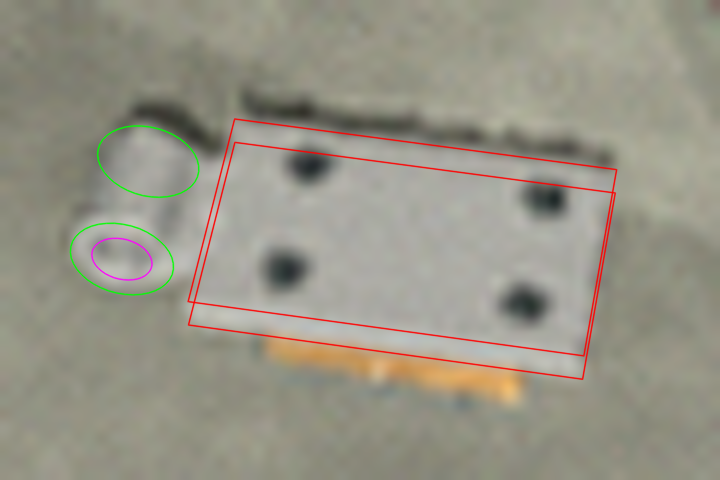

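The leaf hangs level in the jaws. In the side view its hole, at (225,438), agrees with the model at (223,442). Now I'll move to a standoff 50 mm in front of the gap, staying high.

```bash
cat > tgt.py <<'E'
from h import *
ja=(.6224,.0275,.124)
def tcp(back=0,up=0):
    return T(ja,(-.078-.053-back,0,.0645+up))[0]
RT=down(ja[2]+np.pi/2)
E
python3 -c "
from tgt import *
plan(tcp(.05,.05),RT); print(tcp())"
```

```text
t 12.5 at [0.525  0.287  0.1161] shift [   1.6 -273.  -108.1] rot [-0.0308 -0.0006  0.    ] rows 7.0
[0.49240584 0.0112976  0.0645    ]
```

Emit:
servo_tool([
  [[0,0,-10,-10,0,0,0],[0,0,-30,-25,0,0,0],[0,0,-55,-45,0,0,0],[0,0,-85,-65,-0.01,0,0],[0,0,-115,-80,-0.01,0,0],[0,0,-145,-95,-0.02,0,0],[0,1,-175,-105,-0.02,0,0],[0,1,-205,-108,-0.03,0,0],[0,1.6,-235,-108,-0.031,0,0],[0,1.6,-258,-108,-0.031,0,0],[0,1.6,-268,-108,-0.031,0,0],[0,1.6,-273,-108,-0.031,0,0],[0,1.6,-273,-108,-0.031,0,0],[0,1.6,-273,-108,-0.031,0,0]],
])

```text
time: 13.67
ee_pos: [0.4434, 0.0061, 0.1155]
orientation: [0.797, 1.569, 0.922]
ft_force: [0.4, -0.8, -4.5]
gripper_width: 0.638
```

```bash
python3 -c "
from tgt import *
plan(tcp(.05,.0),RT); print(bot.state()['ft_force'])"
```

```text
t 13.67 at [0.4434 0.0061 0.1155] shift [51.  -1.  -0.8] rot [ 0.0002  0.0014 -0.0015] rows 1.2
[ 0.43181736 -0.84828572 -4.49859485]
```

Emit:
servo_tool([
  [[0,10,-1,0,0,0,0],[0,25,-1,-0.5,0,0.001,-0.001],[0,38,-1,-0.5,0,0.001,-0.001],[0,47,-1,-0.5,0,0.001,-0.001],[0,51,-1,-0.5,0,0.001,-0.001],[0,51,-1,-0.5,0,0.001,-0.001],[0,51,-1,-0.5,0,0.001,-0.001]],
])

```text
time: 14.25
ee_pos: [0.4433, 0.0049, 0.065]
orientation: [0.026, 1.57, 0.151]
ft_force: [0.5, -1.4, -4.7]
gripper_width: 0.641
```

```bash
cat > chk.py <<'E'
from tgt import *
from ov import draw
import sys
tag=sys.argv[1]
def rect(a,b,c,d,z):return [(a,c,z),(b,c,z),(b,d,z),(a,d,z),(a,c,z)]
def cyl(y0,y1,r,cx,cz):
    A=np.linspace(0,2*np.pi,40);return [[(cx+r*np.cos(a),y,cz+r*np.sin(a)) for a in A] for y in (y0,y1)]
s=bot.state();e=s["ee_pos"];yaw=jaw()-np.pi/2;c,sn=np.cos(yaw),np.sin(yaw)
le=(e[0]-.010*c,e[1]-.010*sn,yaw);z=e[2]+.0155
P=[]
for k in(0,.008):P.append((T(le,rect(-.045,.045,-.028,.028,z+k)),(0,0,255)))
for q in cyl(-.015,.015,.012,.063,z+.004):P.append((T(le,q),(0,255,0)))
P.append((T(le,cyl(-.015,.015,.007,.063,z+.004)[1]),(255,0,255)))
for cc in(-.031,.031):
    for q in cyl(cc-.012,cc+.012,.012,-.078,.084):P.append((T(ja,q),(255,255,0)))
    P.append((T(ja,cyl(cc-.012,cc+.012,.007,-.078,.084)[1]),(255,0,255)))
for n,roi in(("top",(235,165,315,225)),("side",(230,170,310,230))):
    f=bot.grab_frame(n);cv2.imwrite(f"pics/{n}{tag}raw.png",f);draw(n,f,P,roi,10,f"pics/{n}{tag}.png");draw(n,f,[],roi,10,f"pics/{n}{tag}p.png")
for b in(.05,0):plan(tcp(b),RT)
print(s["ft_force"].round(2),s["gripper_width"])
E
python3 chk.py 9
```

```text
t 14.35 at [0.4437 0.0047 0.0656] shift [ 1.1  0.5 -0.9] rot [0.0004 0.0023 0.0001] rows 0.0
t 14.35 at [0.4437 0.0047 0.0656] shift [ 1.2  0.5 49.1] rot [0.0004 0.0023 0.0001] rows 1.2
[ 0.47 -1.44 -4.66] 0.6412874153741226
```

View pics/top9.png

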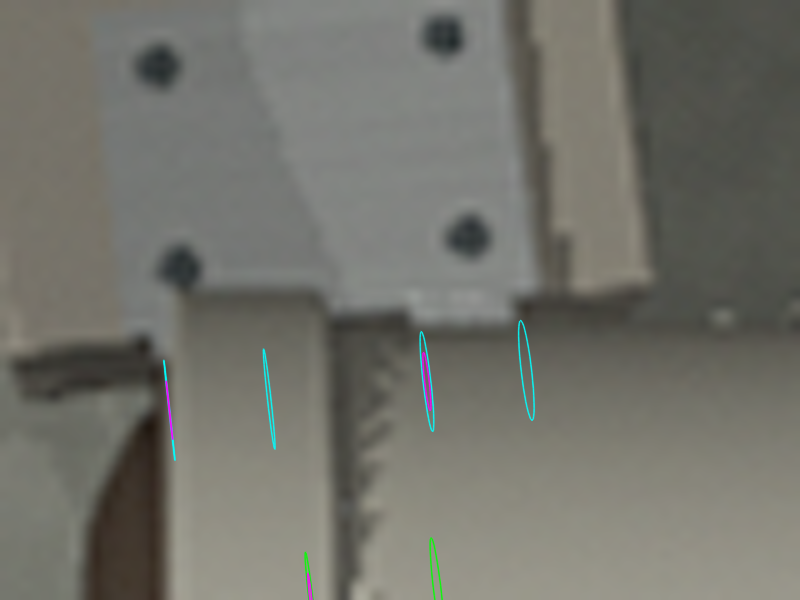

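View pics/side9.png

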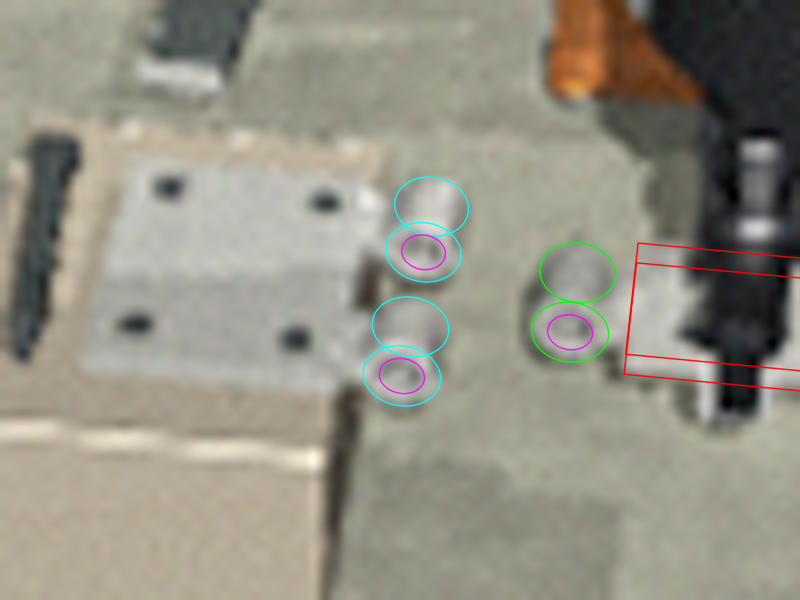

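View pics/side9p.png

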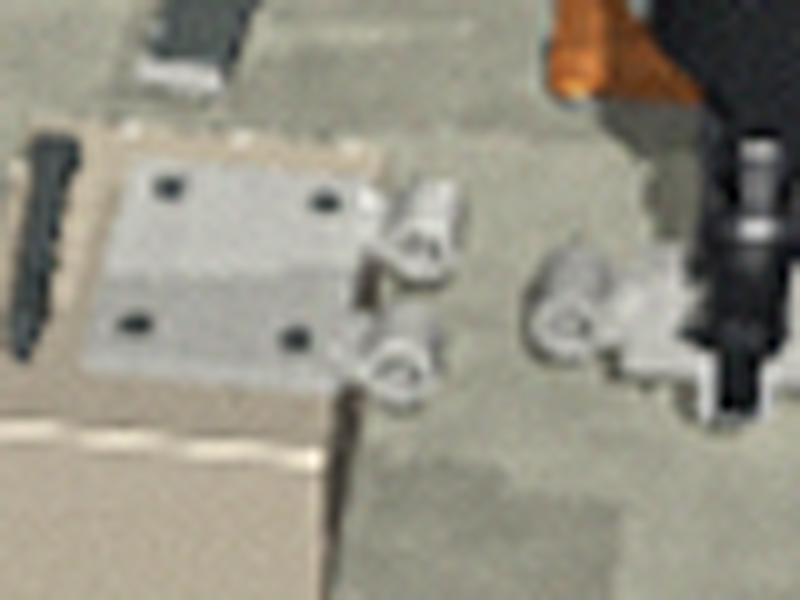

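In the side view the leaf knuckle at (568,322) and the fixed knuckles at (400,370) and (420,245) all show the same small offset from the model, so the relative fit is good. The arm hides the work in the top view. I'll check y with profiles along the knuckles in the first top picture.

```bash
python3 - <<'E'
from tgt import *
from scipy.ndimage import map_coordinates
for nm in("top0","top8raw"):
  t=cv2.imread(f"pics/{nm}.png").astype(float).mean(2)
  def prof(pose,x,z,name):
    ys=np.arange(-.055,.0551,.001)
    pr=0
    for dx in(-.004,-.002,0,.002,.004):
        uv=proj("top",T(pose,[(x+dx,y,z) for y in ys]));pr=pr+map_coordinates(t,[uv[:,1],uv[:,0]],order=1)/5
    g=np.gradient(pr)
    i=[k for k in range(1,len(g)-1) if abs(g[k])>2 and abs(g[k])>=abs(g[k-1]) and abs(g[k])>=abs(g[k+1])]
    print(nm,name,[(round(ys[k]*1000),round(g[k],1)) for k in i])
    if 1:print(pr[::2].round().astype(int).tolist())
  if nm=="top0":
    prof((.6224,.0275,.124),-.080,.096,"jamb")
    prof((.516,.2862,.087),.063,.040,"leaf")
    prof((.516,.2862,.087),0.02,.032,"leafplate")
    # along x
  else:
    prof((.525-.010,.2871-.0009,.09),.063,.040+.1076,"leaf lifted")
    prof((.525-.010,.2871-.0009,.09),-.03,.032+.1076,"plate lifted")
E
```

```text
top0 jamb [(-41, np.float64(15.2)), (-16, np.float64(-9.8)), (22, np.float64(9.8)), (45, np.float64(-9.3))]
[77, 78, 78, 78, 77, 75, 81, 108, 137, 143, 141, 141, 141, 142, 142, 143, 142, 143, 141, 130, 111, 101, 102, 103, 103, 102, 102, 102, 101, 101, 103, 104, 104, 104, 104, 103, 102, 105, 119, 139, 140, 140, 140, 141, 141, 142, 142, 142, 143, 139, 125, 112, 115, 117, 118, 118]
top0 leaf [(-13, np.float64(12.1)), (17, np.float64(-3.5))]
[65, 66, 67, 67, 67, 67, 67, 66, 66, 65, 65, 66, 66, 65, 65, 66, 66, 66, 65, 63, 83, 106, 116, 113, 113, 113, 114, 114, 114, 115, 115, 115, 115, 116, 115, 111, 105, 102, 103, 104, 104, 104, 104, 105, 105, 106, 107, 108, 108, 108, 108, 108, 108, 109, 108, 108]
top0 leafplate [(-28, np.float64(13.8)), (-20, np.float64(-8.8)), (-11, np.float64(6.0)), (12, np.float64(-9.0)), (20, np.float64(6.9)), (28, np.float64(-2.5))]
[63, 64, 65, 65, 66, 67, 67, 68, 66, 68, 68, 65, 65, 73, 101, 118, 120, 109, 91, 86, 88, 96, 107, 119, 121, 121, 121, 122, 122, 121, 121, 122, 120, 110, 92, 85, 87, 94, 108, 119, 121, 117, 112, 108, 107, 106, 106, 105, 104, 104, 104, 103
[... 359 characters left out ...]
118, 119, 120, 116, 103, 82, 65, 54, 41, 42, 63, 82, 84, 76, 80, 90, 86, 79, 70, 68, 69, 69, 69, 68, 69, 70, 71, 73, 75, 74, 71]
top8raw plate lifted [(-47, np.float64(-8.6)), (-43, np.float64(18.6)), (-38, np.float64(-2.2)), (-34, np.float64(6.5)), (-30, np.float64(-13.4)), (-27, np.float64(11.8)), (-21, np.float64(-15.5)), (-12, np.float64(13.7)), (12, np.float64(-17.8)), (21, np.float64(13.5)), (28, np.float64(-5.5)), (34, np.float64(-6.1))]
[82, 82, 83, 80, 65, 50, 64, 99, 118, 113, 116, 129, 120, 93, 109, 126, 125, 104, 79, 68, 69, 77, 104, 127, 128, 126, 127, 128, 127, 125, 126, 128, 128, 112, 76, 69, 70, 80, 102, 122, 127, 121, 110, 100, 90, 78, 69, 68, 70, 71, 72, 73, 75, 77, 78, 80]
```

```bash
python3 - <<'E'
from tgt import *
from scipy.ndimage import map_coordinates
# x-profile in top of knuckles (top0)
t=cv2.imread("pics/top0.png").astype(float).mean(2)
def px(pose,y,z,x0,name,img=t):
    xs=np.arange(x0-.025,x0+.0251,.001);pr=0
    for dy in(-.006,-.003,0,.003,.006):
        uv=proj("top",T(pose,[(x,y+dy,z) for x in xs]));pr=pr+map_coordinates(img,[uv[:,1],uv[:,0]],order=1)/5
    print(name,[(round((x-x0)*1000),int(v)) for x,v in zip(xs,pr)][::2])
j=(.6224,.0295,.124)
px(j,.031,.084,-.078,"jL");px(j,-.031,.084,-.078,"jR")
px((.516,.2862,.087),0.002,.028,.063,"leaf")
t8=cv2.imread("pics/top8raw.png").astype(float).mean(2)
px((.515,.2862,.09),-.006,.028+.1076,.063,"leaf lifted",t8)
# side matching
s=cv2.imread("pics/side9raw.png").astype(np.float32)
k=10;x0,y0=225,165
im=cv2.resize(s[y0:y0+70,x0:x0+90],None,fx=k,fy=k,interpolation=cv2.INTER_CUBIC)
g=im.mean(2)
def loc(c,h=32):
    u=(c-[x0,y0]+.5)*k-.5;return np.round(u).astype(int)
ja=(.6224,.0295,.124)
st=bot.state();e=st["ee_pos"];yaw=jaw()-np.pi/2
z=e[2]+.0195;le=(e[0]-.01*np.cos(yaw),e[1]-.01*np.sin(yaw),yaw)
F=[proj("side",T(ja,(-.078,y,.084)))[0] for y in(.043,-.019)]+[proj("side",T(le,(.063,.015,z)))[0]]
# ring template rendered from model projection, correlate (bright ring, dark hole)
for nm,f,pose,ctr in(("near",F[0],ja,(-.078,.043,.084)),("far",F[1],ja,(-.078,-.019,.084)),("leaf",F[2],le,(.063,.015,z))):
    best=[]
    A=np.linspace(0,2*np.pi,72)
    def ring(r):return proj("side",T(pose,[(ctr[0]+r*np.cos(a),ctr[1],ctr[2]+r*np.sin(a)) for a in A]))
    q={r:(ring(r)-[x0,y0]+.5)*k-.5 for r in(.002,.004,.0085,.0095,.0105,.0135,.0145)}
    for dv in range(-20,21):
        for du in range(-20,21):
            v={r:map_coordinates(g,[p[:,1]+dv,p[:,0]+du],order=1).mean() for r,p in q.items()}
            best.append((v[.0095]+v[.0085]-v[.002]-v[.004],du,dv))
    best.sort(reverse=True);print(nm,best[:6:2])
E
```

```text
jL [(-25, 117), (-23, 118), (-21, 118), (-19, 117), (-17, 117), (-15, 115), (-13, 110), (-11, 106), (-9, 116), (-7, 131), (-5, 140), (-3, 144), (-1, 144), (1, 141), (3, 136), (5, 128), (7, 115), (9, 100), (11, 102), (13, 120), (15, 136), (17, 139), (19, 142), (21, 140), (23, 137), (25, 135)]
jR [(-25, 106), (-23, 107), (-21, 107), (-19, 108), (-17, 109), (-15, 108), (-13, 102), (-11, 103), (-9, 118), (-7, 134), (-5, 143), (-3, 146), (-1, 144), (1, 141), (3, 135), (5, 127), (7, 113), (9, 99), (11, 102), (13, 120), (15, 134), (17, 139), (19, 142), (21, 137), (23, 135), (25, 136)]
leaf [(-25, 119), (-23, 119), (-21, 122), (-19, 128), (-17, 129), (-15, 124), (-13, 118), (-11, 110), (-9, 98), (-7, 106), (-5, 113), (-3, 118), (-1, 119), (1, 118), (3, 114), (5, 109), (7, 103), (9, 94), (11, 92), (13, 97), (15, 105), (17, 104), (19, 105), (21, 105), (23, 105), (25, 106)]
leaf lifted [(-25, 30), (-23, 48), (-21, 62), (-19, 71), (-17, 77), (-15, 85), (-13, 97), (-11, 98), (-9, 93), (-7, 103), (-5, 114), (-3, 119), (-1, 120), (1, 118), (3, 114), (5, 108), (7, 101), (9, 94), (11, 95), (13, 105), (15, 113), (17, 112), (19, 112), (21, 112), (23, 112), (25, 112)]
near [(np.float32(65.1268), -3, -11), (np.float32(64.747116), -4, -11), (np.float32(64.57309), -2, -10)]
far [(np.float32(79.38135), -2, -10), (np.float32(78.910614), -2, -11), (np.float32(78.70261), -3, -11)]
leaf [(np.float32(62.317795), 10, -4), (np.float32(62.074615), 9, -5), (np.float32(61.93129), 11, -4)]
```

```bash
python3 - <<'E'
from h import *
from tgt import *
s=cv2.imread("pics/side9raw.png")
st=bot.state();e=st["ee_pos"];yaw=jaw()-np.pi/2
z=e[2]+.0195;le=(e[0]-.01*np.cos(yaw),e[1]-.01*np.sin(yaw),yaw)
ja=(.6218,.0295,.124)
A=np.linspace(0,2*np.pi,72);out=[]
for pose,c in((ja,(-.078,.043,.084)),(le,(.063,.015,z)),(ja,(-.078,-.019,.084))):
    ce=np.round(proj("side",T(pose,c))[0]).astype(int);x0,y0=ce-9;k=20
    im=cv2.resize(s[y0:y0+18,x0:x0+18],None,fx=k,fy=k,interpolation=cv2.INTER_CUBIC);im2=im.copy()
    for r in(.012,.007):
        q=(proj("side",T(pose,[(c[0]+r*np.cos(a),c[1],c[2]+r*np.sin(a)) for a in A]))-[x0,y0]+.5)*k-.5
        cv2.polylines(im2,[np.round(q).astype(np.int32)],True,(0,0,255),1)
    out.append(np.vstack([im,im2]))
im=np.hstack(out);print(im.shape)
cv2.imwrite("pics/z9.png",cv2.resize(im,None,fx=.74,fy=.74))
E
```

```text
(720, 1080, 3)
```

View pics/z9.png

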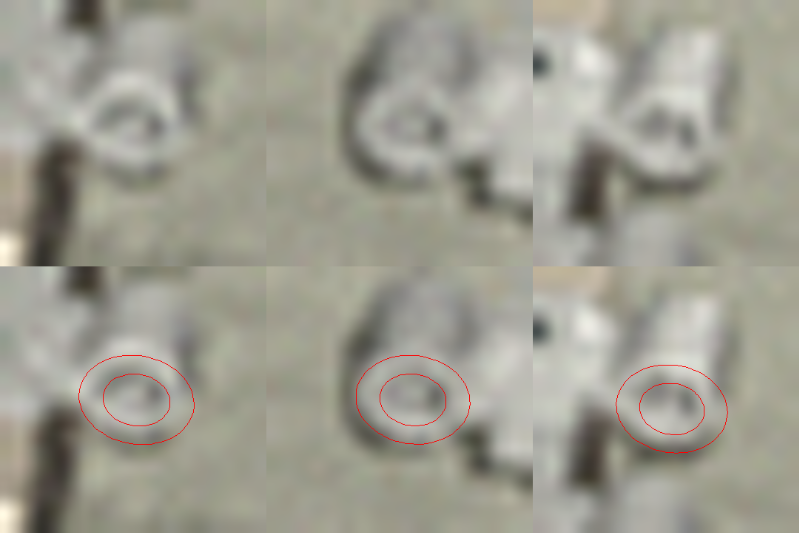

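The views agree to about 1–1.5 mm. Top says jamb y +2.5 mm and side says less, so I take jamb = (0.6220, 0.0292, 0.124) and advance.

```bash
sed -i 's/^ja=.*/ja=(.6220,.0292,.124)/' tgt.py; python3 -c "
from tgt import *
plan(tcp(.05,0),RT);plan(tcp(),RT)"
```

```text
t 14.35 at [0.4437 0.0047 0.0656] shift [ 1.1  2.3 -1.1] rot [0.0004 0.0023 0.0001] rows 0.1
t 14.35 at [0.4437 0.0047 0.0656] shift [ 1.2  2.2 48.9] rot [0.0004 0.0023 0.0001] rows 1.2
```

Emit:
servo_tool([
  [[0,0.8,2.2,0,0,0.002,0],[0,0.8,2.2,5,0,0.002,0],[0,0.8,2.2,10,0,0.002,0],[0,0.8,2.2,15,0,0.002,0],[0,0.8,2.2,20,0,0.002,0],[0,0.8,2.2,25,0,0.002,0],[0,0.8,2.2,25,0,0.002,0],[0,0.8,2.2,25,0,0.002,0]],
])

```text
time: 15.02
ee_pos: [0.4679, 0.0099, 0.0639]
orientation: [3.107, 1.569, -3.051]
ft_force: [0.5, 0.4, -5.0]
gripper_width: 0.641
```

```bash
python3 chk.py 10
```

```text
t 15.12 at [0.4676 0.0098 0.0639] shift [ -0.5   0.1 -25.4] rot [ 0.0002 -0.0014 -0.    ] rows 0.6
t 15.12 at [0.4676 0.0098 0.0639] shift [-0.6  0.1 24.6] rot [ 0.0002 -0.0014 -0.    ] rows 0.6
[ 0.48  0.39 -5.  ] 0.6408108207549752
```

View pics/side10.png

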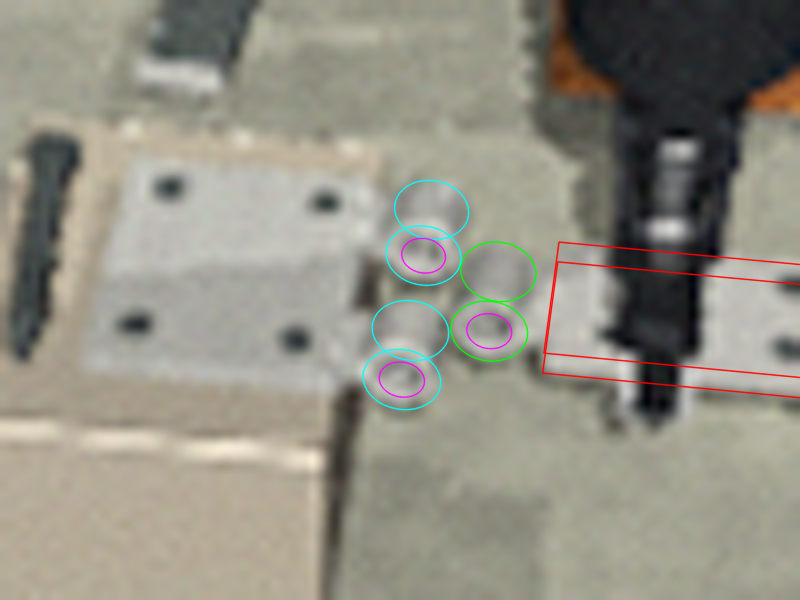

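View pics/top10p.png

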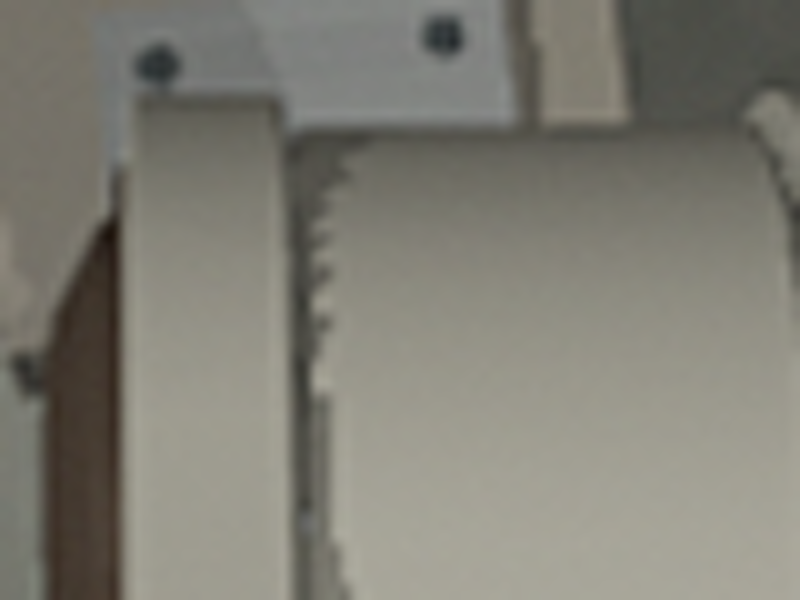

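Emit:
servo_tool([
  [[0,-0.5,0,4,0,-0.001,0],[0,-0.5,0,8,0,-0.001,0],[0,-0.5,0,12,0,-0.001,0],[0,-0.5,0,16,0,-0.001,0],[0,-0.5,0,19,0,-0.001,0],[0,-0.5,0,22,0,-0.001,0],[0,-0.5,0,24.5,0,-0.001,0],[0,-0.5,0,24.5,0,-0.001,0],[0,-0.5,0,24.5,0,-0.001,0],[0,-0.5,0,24.5,0,-0.001,0]],
])

```text
time: 15.95
ee_pos: [0.492, 0.0129, 0.0645]
orientation: [2.989, 1.571, 3.114]
ft_force: [-2.1, -0.0, -4.4]
gripper_width: 0.637
```

```bash
python3 chk.py 11; python3 - <<'E'
from h import *
from tgt import *
s=cv2.imread("pics/side11raw.png")
st=bot.state();e=st["ee_pos"];yaw=jaw()-np.pi/2
z=e[2]+.0195;le=(e[0]-.01*np.cos(yaw),e[1]-.01*np.sin(yaw),yaw)
A=np.linspace(0,2*np.pi,72)
x0,y0=256,185;k=18
im=cv2.resize(s[y0:y0+33,x0:x0+44],None,fx=k,fy=k,interpolation=cv2.INTER_CUBIC);cv2.imwrite("pics/z11p.png",im)
for pose,c,col in((ja,(-.078,.043,.084),(0,0,255)),(ja,(-.078,.019,.084),(0,0,255)),(le,(.063,.015,z),(0,255,0)),(le,(.063,-.015,z),(0,255,0)),(ja,(-.078,-.019,.084),(0,0,255))):
    q=(proj("side",T(pose,[(c[0]+.012*np.cos(a),c[1],c[2]+.012*np.sin(a)) for a in A]))-[x0,y0]+.5)*k-.5
    cv2.polylines(im,[np.round(q).astype(np.int32)],True,col,1)
cv2.imwrite("pics/z11.png",im)
E
```

```text
t 16.05 at [0.492  0.0128 0.0646] shift [  0.1   0.2 -50. ] rot [0.0002 0.     0.    ] rows 1.2
t 16.05 at [0.492  0.0128 0.0646] shift [0.1 0.1 0. ] rot [0.0002 0.     0.    ] rows 0.0
[-2.13 -0.04 -4.37] 0.6373514909294088
```

View pics/side11p.png

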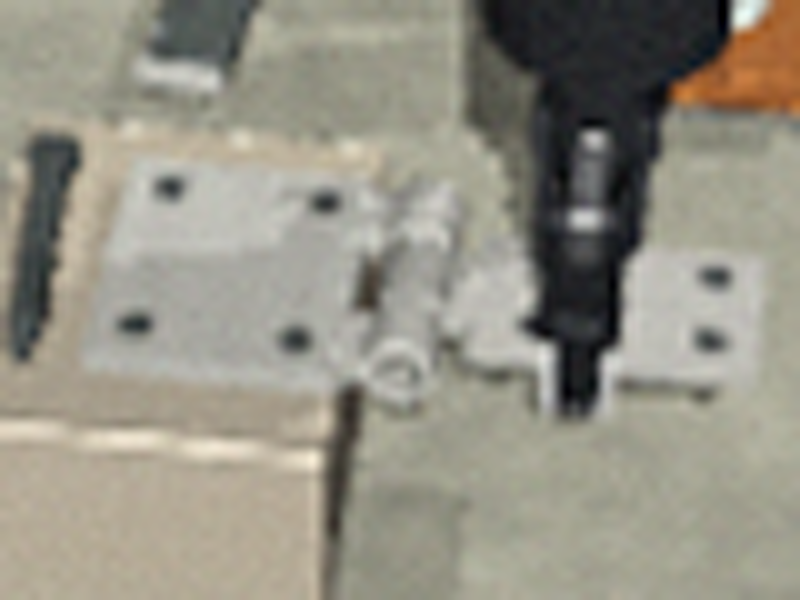

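View pics/z11p.png

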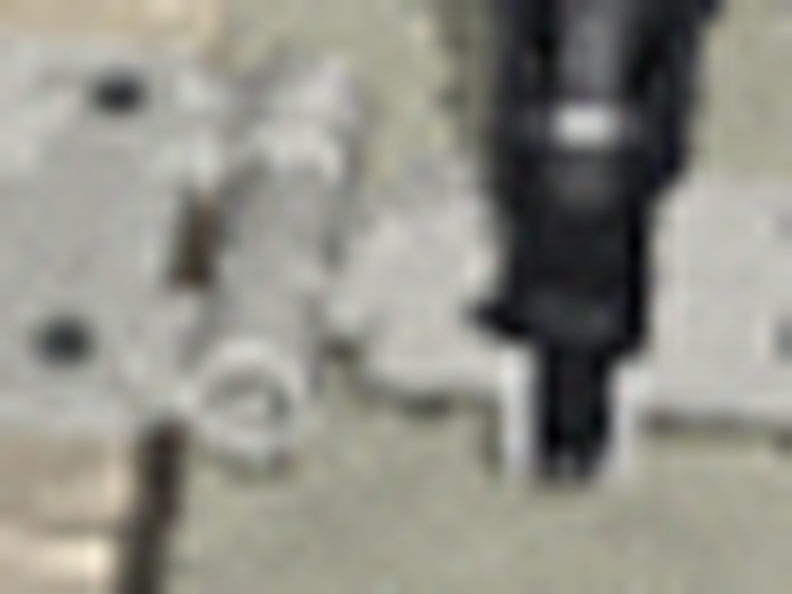

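View pics/z11.png

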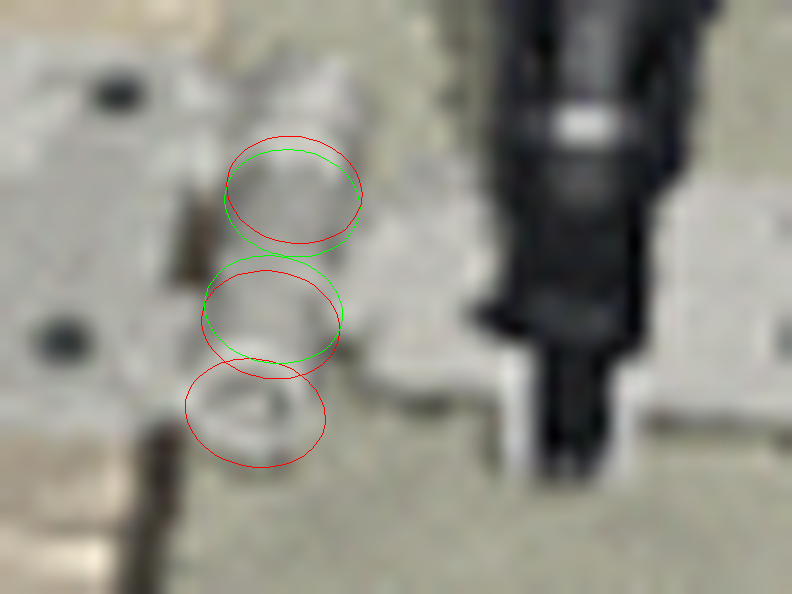

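The knuckle sits between the two fixed ones and in line with them (crop (265,280) between (300,145) and (255,400)). The wrist shows −2.1 N in x, so I'll hold still to see whether that is real.

Emit:
servo_tool([
  [[0,0,0,0,0,0,0],[0,0,0,0,0,0,0],[0,0,0,0,0,0,0],[0,0,0,0,0,0,0]],
])

```text
time: 16.38
ee_pos: [0.4921, 0.0129, 0.0646]
orientation: [0.118, 1.571, 0.242]
ft_force: [0.6, -1.0, -4.4]
gripper_width: 0.638
```

Emit:
servo_tool([
  [[0,0,1,0,0,0,0],[0,0,2,0,0,0,0],[0,0,2,0,0,0,0],[0,0,2,0,0,0,0]],
])

```text
time: 16.72
ee_pos: [0.4919, 0.0149, 0.0646]
orientation: [0.562, 1.571, 0.687]
ft_force: [0.8, 0.2, -4.8]
gripper_width: 0.642
```

It was noise: the force is back to about 0.6 N. I'll feel gently for the gap walls along y to centre the knuckle.

Emit:
servo_tool([
  [[0,0,0.5,0,0,0,0],[0,0,1,0,0,0,0],[0,0,1,0,0,0,0]],
])

```text
time: 16.97
ee_pos: [0.4917, 0.0159, 0.0645]
orientation: [0.94, 1.571, 1.064]
ft_force: [0.1, -0.3, -4.5]
gripper_width: 0.638
```

Emit:
servo_tool([
  [[0,0,0.5,0,0,0,0],[0,0,1,0,0,0,0],[0,0,1,0,0,0,0]],
])

```text
time: 17.22
ee_pos: [0.4917, 0.0164, 0.0646]
orientation: [-1.496, 1.57, -1.372]
ft_force: [0.9, -4.5, -5.2]
gripper_width: 0.639
```

The wall is met at about +3.5 mm and the nominal clearance is 4 mm, so the first position was within about 0.5 mm of centre. I'll return 4.4 mm.

Emit:
servo_tool([
  [[0,0,-1.5,0,0,0,0],[0,0,-3,0,0,0,0],[0,0,-4.4,0,0,0,0],[0,0,-4.4,0,0,0,0],[0,0,-4.4,0,0,0,0],[0,0,-4.4,0,0,0,0],[0,0,-4.4,0,0,0,0],[0,0,-4.4,0,0,0,0]],
])

```text
time: 17.88
ee_pos: [0.4922, 0.0126, 0.0646]
orientation: [1.051, 1.571, 1.175]
ft_force: [-0.7, 0.7, -4.4]
gripper_width: 0.638
```

```bash
python3 chk.py 12; python3 - <<'E'
from h import *
f=cv2.imread("pics/side12raw.png")
cv2.imwrite("pics/f1.png",cv2.resize(f[110:240,215:375],None,fx=5,fy=4.6*1.087)[:600])
s=cv2.imread("pics/side12raw.png").astype(float).mean(2)
from tgt import *
from scipy.ndimage import map_coordinates
# cross-profiles of knuckle barrels perpendicular to axis, same column offset per barrel centre (side view): silhouettes
st=bot.state();e=st["ee_pos"];yaw=jaw()-np.pi/2;le=(e[0]-.01*np.cos(yaw),e[1]-.01*np.sin(yaw),yaw);zz=e[2]+.0195
d=np.arange(-.02,.0201,.002)
for nm,pose,c in(("near",ja,(-.078,.028,.084)),("leaf",le,(.063,0,zz)),("far",ja,(-.078,-.034,.084))):
    pr=0
    for o in(-.005,0,.005):
        uv=proj("side",T(pose,[(c[0]+x,c[1]+o,c[2]+.010) for x in d]))-[.2,.7];pr=pr+map_coordinates(s,[uv[:,1],uv[:,0]],order=1)/3
    print(nm,pr.round().astype(int).tolist())
E
```

```text
t 17.98 at [0.4922 0.0125 0.0646] shift [  0.1   0.5 -50.1] rot [ 0.0003  0.0001 -0.0001] rows 1.2
t 17.98 at [0.4922 0.0125 0.0646] shift [ 0.1  0.5 -0.1] rot [ 0.0003  0.0001 -0.0001] rows 0.0
[-0.69  0.65 -4.45] 0.6376554972202907
near [182, 180, 176, 170, 163, 154, 155, 165, 170, 171, 168, 164, 158, 146, 134, 117, 119, 123, 137, 156, 170]
leaf [169, 168, 160, 148, 136, 137, 146, 157, 160, 161, 159, 151, 143, 129, 121, 124, 135, 143, 141, 161, 172]
far [165, 161, 160, 156, 150, 157, 169, 186, 188, 182, 174, 165, 153, 144, 143, 144, 149, 152, 162, 172, 183]
```

View pics/f1.png

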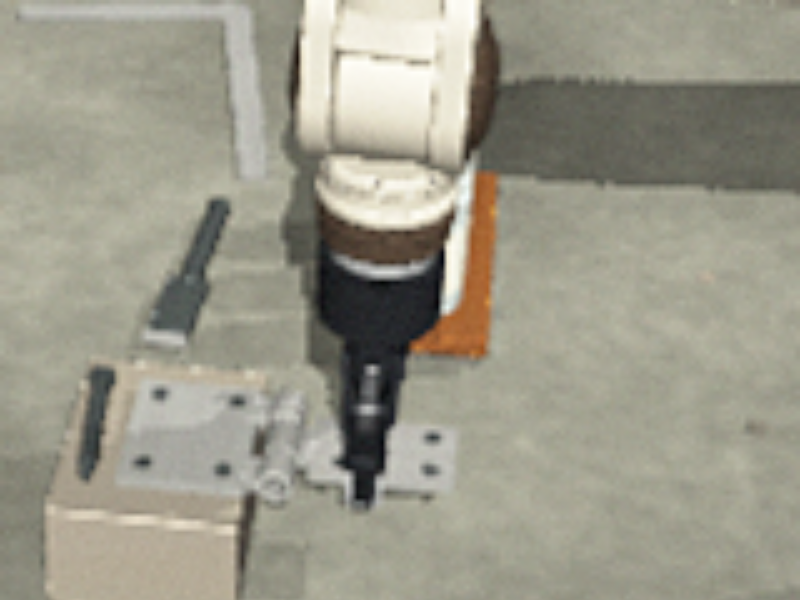

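The knuckles line up within about 1 mm in all checks, and the wrist force is only the leaf's weight. I'm handing it in.

```bash
python3 -c "
from bench import bot
print(bot.hand_in());s=bot.state();print(s['time'],s['ee_pos'],s['ft_force'],s['gripper_width'])"
```

```text
the job is handed in; nothing more can be done
None
the job is handed in; nothing more can be done
```

The tin is on the shelf and the loose leaf is held in the gap of the fixed hinge. I handed the job in at about 18 s of the 61 s allowed; no verdict came back.

- **Tin:** It stands upright and released in the free place. Just after release, its lid and the model circle agreed in both views, in line with the row and with about the same gap. I did not look at it again before handing in, because the arm mostly hid it.
- **Leaf:** I gripped the grey leaf on the packer by its long edges and left the black and pink look-alikes alone. It is level, with its plate pointing away from the block and its knuckle between the two fixed ones.
- **Last checks along the hole axis (y):** I nudged the leaf sideways once until it lightly touched a fixed knuckle, at about 3.5 mm where 4 mm was expected. I then backed off 4.4 mm, so by that check it is centred within about 0.5 mm.
- **Last checks in x and z:** The side view put x within about 1 mm. Height came from the arm's own position plus the side view, also within about 1 mm.
- **Contact:** With the leaf still, the wrist force was about 1 N sideways, which is noise level, and 4.4 N down, which is roughly the leaf's weight. That suggests it is not leaning on the block.
- **Disagreement and gaps:** The two cameras differed by about 2 mm on where the block was, and the touch in y settled it. The arm hid the final position from the top camera, so I could not confirm it from there.

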